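# Raise the pastry case window to the mark

### The job

Open the pastry case window that has the bowl behind it: with the fingertips under the lip along its lower edge, push it gently and slowly up until the lip's rounded front edge is level with the pointer on the middle post, then leave it standing there. Do not pinch the lip, and leave the other window and everything in and round the case as it is.

Things in the scene. Friction and masses are not known exactly. Their poses are not given: they have to be found in the camera images.
- case: fixed two-bay pastry case, 160 mm deep, 356 wide, 485 high, glass ends, wooden plinth and top; place and yaw vary. Origin: centre of underside; +x to its back (the front faces -x), +y its left seen from the robot. Bay centres at y = +84 mm (left), -84 mm (right), bay floors 130 mm up. Each bay has a glass sash between aluminium posts; sash face 91 mm, posts' face 94 mm in front of the origin
- pointer: small fixed dark steel clamp on the case's middle post with a thin level bar (43 mm along y, 5 mm thick) and a brass screw: it marks the height. Origin: middle of the bar, 106 mm in front of the case's origin; screw head ends 111 mm in front. Its height on the post varies
- window_left (a joint): left window: how far it is up from its lowest place, m (0 to 0.18). Counterweighted: it stays where it is left; pushing it takes about 2 to 5 N upward, and a little more when moved faster. It can also be pushed down again
- nosing_left (a point): round aluminium front edge (bar 16 mm thick, 120 mm along y) of the left window's lip; origin mid-bar on its axis, 125 mm in front of the case's origin, 160 mm above the counter at window value 0; axes as the case's. The lip stands out 42 mm from the sash, free beneath down to the counter and 73 mm inward from the bar's front to the plinth; the sash's bottom edge is 10 mm below the bar's axis
- window_right (a joint): right window: how far it is up from its lowest place, m (0 to 0.18). Counterweighted: it stays where it is left; pushing it takes about 2 to 5 N upward, and a little more when moved faster. It can also be pushed down again
- nosing_right (a point): round aluminium front edge (bar 16 mm thick, 120 mm along y) of the right window's lip; origin mid-bar on its axis, 125 mm in front of the case's origin, 160 mm above the counter at window value 0; axes as the case's. The lip stands out 42 mm from the sash, free beneath down to the counter and 73 mm inward from the bar's front to the plinth; the sash's bottom edge is 10 mm below the bar's axis
- bowl: small white bowl with red berries, 112 mm across, 54 mm high, standing in one of the two bays; origin at the centre of its underside
- green_mug: green mug, 92 x 125 x 100 mm, standing in the other bay; origin at the centre of its underside
- tuna: flat tin, 86 mm across, 40 mm high; bystander on the counter; origin at the centre of its underside
- honey_jar: jar of honey, 71 mm across, 110 mm high; bystander on the counter; origin at the centre of its underside
- apple: red apple, 71 mm; bystander on the counter; origin at the centre of its underside
- spice_jar: spice jar with a green cap, 46 mm across, 106 mm high; bystander on the counter; origin at the centre of its underside
- pepper_mill: dark wooden pepper mill, 58 mm across, 150 mm high; bystander on the counter; origin at the centre of its underside
- fork: table fork lying flat near the front edge, 193 x 26 x 15 mm; bystander on the counter; origin at the centre of its underside

How it is judged:
On the way:
1. the window in front of the bowl has been raised by 20 mm with the fingers pushing on the lip's rounded front edge (((y of bowl in the frame of case above 0 m and distance of nosing_left from where it was at the start of the episode above 0.02 m and contact force between the fingers and window_left_c6 above 0.5 N) or (y of bowl in the frame of case below 0 m and distance of nosing_right from where it was at the start of the episode above 0.02 m and contact force between the fingers and window_right_c6 above 0.5 N))), for 0.1 s.
At the end, for the whole second after the job is handed in: The nosing of the window in front of the bowl is within 10 mm of the pointer's height and at rest; the other window is within 8 mm of where it stood; bowl, mug and bystanders are within 20 mm of where they stood (((y of bowl in the frame of case above 0 m and z of nosing_left in the frame of pointer between -0.01 and 0.01 m and velocity of joint window_left between -0.005 and 0.005 m/s and distance of nosing_right from where it was at the start of the episode below 0.008 m) or (y of bowl in the frame of case below 0 m and z of nosing_right in the frame of pointer between -0.01 and 0.01 m and velocity of joint window_right between -0.005 and 0.005 m/s and distance of nosing_left from where it was at the start of the episode below 0.008 m)) and distance of each of tuna, honey_jar, apple, spice_jar, pepper_mill, fork, bowl, green_mug from where it was at the start of the episode below 0.02 m); the robot touches nothing.
It fails at once if the lip is pinched (fingers on its top and its front edge at once) ((contact force between the fingers and window_left_c6 above 1 N and contact force between the fingers and window_left_c7 above 1 N) or (contact force between the fingers and window_right_c6 above 1 N and contact force between the fingers and window_right_c7 above 1 N)).
It fails at once if a window is moved faster than 0.3 m/s (velocity of joint any of window_left, window_right above 0.3 m/s or velocity of joint any of window_left, window_right below -0.3 m/s).
It fails at once if the other window is moved by more than 8 mm ((y of bowl in the frame of case above 0 m and distance of nosing_right from where it was at the start of the episode above 0.008 m) or (y of bowl in the frame of case below 0 m and distance of nosing_left from where it was at the start of the episode above 0.008 m)).
It fails at once if the bowl, the mug or a bystander is moved by more than 20 mm (distance of any of tuna, honey_jar, apple, spice_jar, pepper_mill, fork, bowl, green_mug from where it was at the start of the episode above 0.02 m).
It also fails if it takes over 48 s, if anything falls off the work surface, if the arm or the gripper's body presses on something with over 40 N, if the wrist force passes 120 N, or if a joint passes its speed limit or range.

### The arm

A 7-joint arm with a two-finger parallel gripper is mounted at the origin on a cart in front of the work surface, level with it; the furniture and walls round the work are solid. World frame = base frame: x ahead of the robot, y to its left, z up, the work surface at z = 0. Lengths are in m, angles in rad, forces in N, time in s.
With the tool pointing down it reaches from about 0.425 to 0.95 m from the base axis. Payload 4.7 kg.
Tool frame: the origin (TCP) lies midway between the tips of the shut fingers; the grasp point (between the pads) lies 19 mm behind it; z points along the fingers, y is the line along which they close (so a half turn about z gives the same grasp; the last joint's range is limited). The gripper opens to 87 mm and grips with 3 to 60 N. Pads are 19 mm wide; open, the fingers measure 117 mm over their backs; the gripper's body (75 mm by 190 mm) begins 51 mm behind the grasp point.
Start: joints at [1.149, 0.469, -0.049, 1.532, 0.024, 1.141, -0.082], TCP at [0.258, -0.624, 0.187] pointing down, gripper open.
Joint ranges: [-2.59, 2.59], [-0.33, 1.99], [-1.39, 1.29], [0.1, 2.45], [-1.04, 4.18], [0.21, 1.99], [-2.66, 2.66]. Speed limits (rad/s): [2.57, 2.57, 3.14, 3.14, 3.14, 3.14, 3.14].

### API

Orientations are given as a 3x3 rotation matrix whose columns are the frame's x, y, z axes.
In Python, from plant import state, imaging, job_done gives the robot as it stands.
- The arm moves only by the tool send_rows, never from a script. Its argument "targets" is a list that holds one entry, the list of rows, each a list of 7 numbers: the shift along the tool's x, y, z normalised to -1 to 1, where 1 is 0.03 m, then the turn, a rotation vector about the tool's x, y, z normalised to -1 to 1, where 1 is 0.12 rad, then the opening, from -1 (shut) to 1 (fully open). A call has 1 to 5 rows; each row shifts and turns the commanded pose from where the row before left it, along the tool's axes as they then stand; what a row does not reach is not made up. A row lasts 1/10 s, in which the tool goes at most 50 mm and 8.59 degrees, less where a joint would pass 70% of its speed; a pose out of reach is approached as far as the arm can. A call with a number of a shift or a turn outside -1 to 1 is refused whole. A call with a gripper value outside its range is refused whole. The fingers move at their own pace and stop on an object; "squeeze" is the grip in N (left out, the last holds). Time passes only in rows, so rows that do not move let the fingers close. It gives the time, the measured TCP pose, the force, the opening and the grip force at its end, in the units of the state.
- state(): the state, without advancing time (a new reading comes with each control period).
- imaging.capture(name): name is "scene" or "top" or "wrist"; returns a dict with "image" (420x560x3 uint8, red, green, blue), "fx", "fy", "cx", "cy" (pixels), "T" (4x4, takes a point from camera to world coordinates); the wrist camera has in their place "hand_eye" (4x4, takes a point from camera to tool coordinates, whose origin is the TCP and whose axes are the flange's). Camera axes: x right, y down, z forward; pixel columns grow to the right and rows downward; lengths in m; the calibration is good to about 2 mm. A picture is of the moment at which its call begins: read the wrist's pose just before it. There is no depth.
- job_done(): hands the job in; it is judged then, once.
The state is a dict: "clock": time; "joint_pos": joint angles; "joint_vel": joint speeds; "tau": joint torques, N m; "tool_pos": TCP position; "eef_rot": TCP orientation; "force": force on the tool from outside, world axes, zero at the start; "moment": the same for the moment, N m; "opening": opening from 0.0 (shut) to 1.0 (fully open); "grasp_force": force on a finger pad.
Only numpy, scipy, OpenCV 4.12 (cv2) and the standard library are available. Lean on these libraries where they do the work, as an engineer would, in place of code of your own. Each camera call takes 0.05 s, during which the arm holds its last target. There are 200 camera calls.

## Working session

There is one attempt and no reset: what is moved stays moved. The work goes in short steps, Python scripts to look and compute and a tool call to move; the robot and the scene stay as the last step left them, time stands still between calls to the robot, and variables do not carry over. Pictures are saved under pics/ and viewed, at most 10 in all, crops included, and the job is handed in when it is done.

Besides the shell and the picture viewer there is one more tool, called as name([rows], argument=value, ...), one row to a line, values as JSON. send_rows: Moves the arm, as the interface text tells. Scaled input: -1 to 1 covers 0.03 m each way for a shift and 0.12 rad each way for a turn. Its arguments: {"type":"object","properties":{"targets":{"type":"array","items":{"type":"array","items":{"type":"array","items":{"type":"number"}}}},"squeeze":{"type":"number"}},"required":["targets"]}

```bash
mkdir -p pics; python3 - <<'E'
from plant import state, imaging
import cv2,pickle,numpy as np
s=state();print(s)
d={}
for n in("scene","top"):
    c=imaging.capture(n);d[n]=c;print(n,c["fx"],c["cx"],c["cy"],np.round(c["T"],4).tolist())
    cv2.imwrite(f"pics/{n}0.png",cv2.resize(c["image"][:,:,::-1],(800,600),interpolation=cv2.INTER_CUBIC))
pickle.dump(d,open("d0.pkl","wb"))
E
```

```text
{'clock': 0.0, 'joint_pos': array([ 1.14910732,  0.46947685, -0.04855871,  1.53369748,  0.02410996,
        1.14097403, -0.08229444]), 'joint_vel': array([ 1.03592048e-04, -4.90140830e-04, -4.99279595e-04, -2.13080159e-04,
        1.07846579e-03,  8.49698410e-05,  8.28617056e-04]), 'tau': array([-3.07688533e-04, -5.07971621e+01, -8.08864553e-02, -2.36155415e+01,
       -6.14424725e-02,  3.79687920e-02,  1.81617684e-04]), 'tool_pos': array([ 0.25809612, -0.62298726,  0.18597401]), 'eef_rot': array([[ 9.23841592e-01,  3.82774088e-01, -8.42485207e-04],
       [ 3.82775003e-01, -9.23839881e-01,  1.78068188e-03],
       [-9.67225505e-05, -1.96755026e-03, -9.99998060e-01]]), 'force': array([0.51124541, 0.11078837, 0.60394369]), 'moment': array([-0.02157429,  0.00036817, -0.01847931]), 'grasp_force': 0.0, 'opening': 0.9988362736426386}
scene 487.0932130401624 282.1848778933762 209.92583680137992 [[-0.5907, -0.3204, 0.7405, -0.6042], [-0.8064, 0.2646, -0.5288, 0.9253], [-0.0265, -0.9096, -0.4147, 0.8034], [0.0, 0.0, 0.0, 1.0]]
top 403.32492989169646 278.0068245351843 219.296224897645 [[0.1596, -0.9199, 0.3582, -0.0055], [-0.9872, -0.1495, 0.0559, 0.0962], [0.0021, -0.3625, -0.932, 1.4674], [0.0, 0.0, 0.0, 1.0]]
```

View pics/scene0.png

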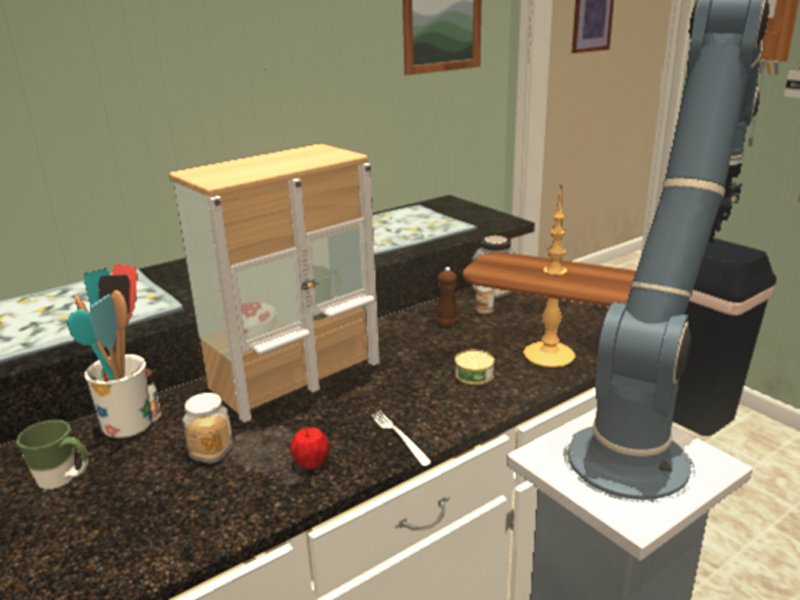

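View pics/top0.png

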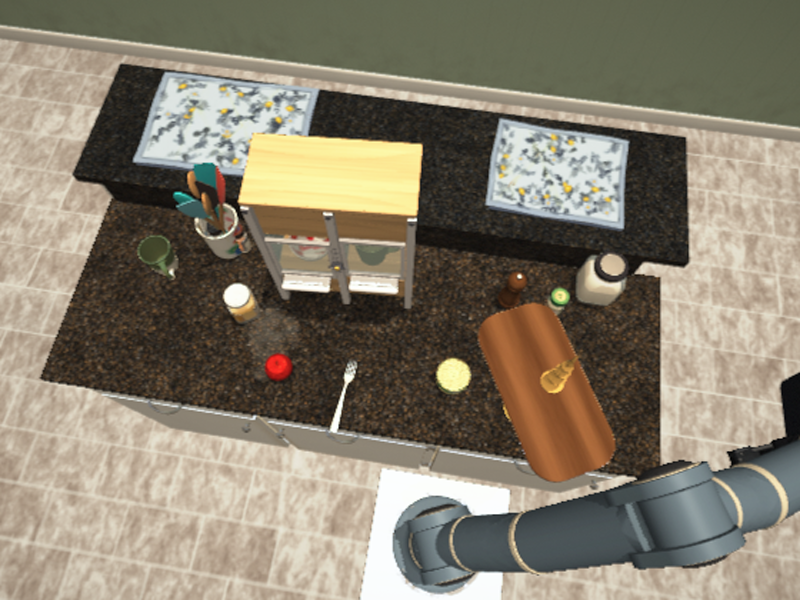

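The bowl is in the left bay, with the mug on the right. In the scene view the pointer is near (310,284), and the left lip runs from (255,348) to (308,333). A wooden cake stand sits between the arm and the case. I'll zoom in on the case in both views.

```bash
cat > h.py <<'E'
import numpy as np,pickle
d=pickle.load(open("d0.pkl","rb"))
def ray(n,u,v):
    c=d[n];T=c["T"];r=T[:3,:3]@np.array([(u-c["cx"])/c["fx"],(v-c["cy"])/c["fy"],1]);return T[:3,3],r
def plane(n,u,v,z):
    o,r=ray(n,u,v);return o+r*(z-o[2])/r[2]
def tri(a,b):
    o1,r1=ray("scene",*a);o2,r2=ray("top",*b)
    t=np.linalg.lstsq(np.c_[r1,-r2],o2-o1,rcond=None)[0]
    p,q=o1+r1*t[0],o2+r2*t[1];return (p+q)/2,np.linalg.norm(p-q)
def proj(n,p):
    c=d[n];q=np.linalg.inv(c["T"])@np.r_[p,1];return np.array([c["fx"]*q[0]/q[2]+c["cx"],c["fy"]*q[1]/q[2]+c["cy"]])
E
python3 - <<'E'
from h import *;import cv2
a=d["scene"]["image"][95:295,115:275,::-1]; b=d["top"]["image"][88:218,160:300,::-1]
cv2.imwrite("pics/a.png",cv2.resize(a,None,fx=3,fy=3,interpolation=cv2.INTER_CUBIC))
cv2.imwrite("pics/b.png",cv2.resize(b,None,fx=4,fy=4,interpolation=cv2.INTER_CUBIC))
k=.7
for n,u,v in[("FL",243,206),("FR",419,213),("BL",254,134),("BR",422,144)]:print(n,plane("top",u*k,v*k,.485))
for n,u,v in[("stand board corners",480,330),("",540,305),("",612,440),("",560,480)]:print(n,plane("top",u*k,v*k,.2))
print("finial",tri((560*k,187*k),(576*k,357*k)))
for n,u,v in[("tuna",453,375),("fork",345,395),("apple",279,367),("honey",238,300)]:print(n,plane("top",u*k,v*k,.04))
E
```

```text
FL [0.54736353 0.4912828  0.485     ]
FR [0.5874599 0.1465364 0.485    ]
BL [0.71936754 0.51293907 0.485     ]
BR [0.75076704 0.16437671 0.485     ]
stand board corners [ 0.47133198 -0.0253432   0.2       ]
 [ 0.55689985 -0.15922459  0.2       ]
 [ 0.26457637 -0.33640475  0.2       ]
 [ 0.16224438 -0.22954838  0.2       ]
finial (array([ 0.37313136, -0.19471341,  0.39771376]), np.float64(0.003957875877363738))
tuna [0.39914401 0.01418141 0.04      ]
fork [0.30404894 0.27627023 0.04      ]
apple [0.34864904 0.45729987 0.04      ]
honey [0.51241731 0.60905777 0.04      ]
```

View pics/a.png

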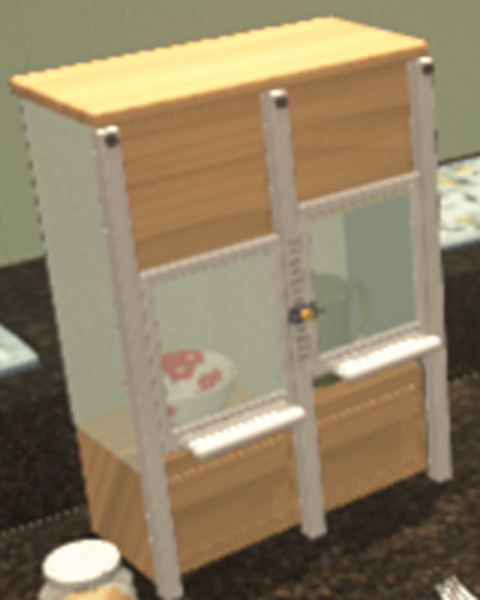

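View pics/b.png

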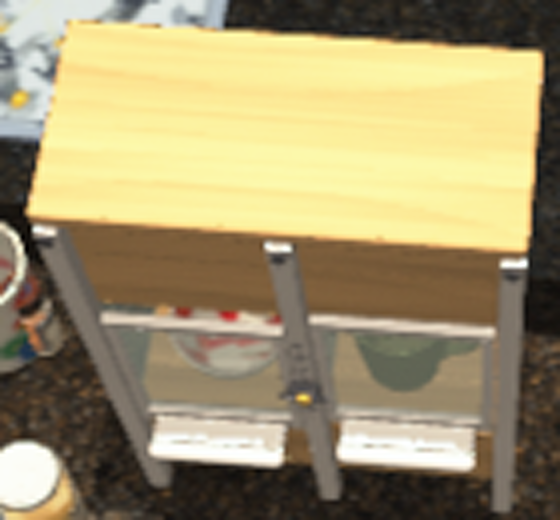

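Zoomed in, the top board corners, both lips and the brass screw are all sharp (scene crop (306,313), top crop (303,398)). Both windows may start slightly raised, so I'll triangulate the points.

```bash
cat >> h.py <<'E'
A=lambda x,y:((x+.5)/3-.5+115,(y+.5)/3-.5+95)
B=lambda x,y:((x+.5)/4-.5+160,(y+.5)/4-.5+88)
E
python3 - <<'E'
from h import *
P=[plane("top",*B(*q),.485)[:2] for q in[(30,217),(528,250),(68,20),(542,52)]]
print(np.round(P,4))
FL,FR,BL,BR=P
print("size",np.linalg.norm(FL-FR),np.linalg.norm(BL-BR),np.linalg.norm(FL-BL),np.linalg.norm(FR-BR))
y=(FL-FR)+(BL-BR);yaw=np.arctan2(-y[0],y[1]);c=np.mean(P,0)
print("c",c,"yaw",yaw)
yaw_,R=yaw,np.array([[np.cos(yaw),-np.sin(yaw)],[np.sin(yaw),np.cos(yaw)]])
def rep(n,p,e):print(n,np.round(p,4),"res",round(e,4),"case",np.round(R.T@(p[:2]-c),4))
rep("screw",*tri(A(306,313),B(303,398)))
rep("Lbar left",*tri(A(195,448),B(152,453)));rep("Lbar right",*tri(A(303,413),B(283,461)))
rep("Rbar left",*tri(A(343,372),B(340,457)));rep("Rbar right",*tri(A(439,343),B(473,463)))
rep("postL top",*tri(A(107,128),B(44,231)));rep("postM top",*tri(A(278,92),B(278,247)));rep("postR top",*tri(A(427,60),B(512,262)))
rep("postM foot",*tri(A(316,535),B(330,497)));rep("postR foot",*tri(A(441,478),B(503,510)))
E
```

```text
[[0.5534 0.5015]
 [0.5834 0.1507]
 [0.723  0.5174]
 [0.7513 0.1653]]
size 0.3521032679708605 0.3533146526219237 0.17031422689266326 0.1684515433751534
c [0.65275908 0.33372581] yaw 0.08280835213677568
screw [0.5516 0.3282 0.2565] res 0.0029 case [-0.1013  0.0029]
Lbar left [0.5193 0.4673 0.17  ] res 0.0081 case [-0.122   0.1441]
Lbar right [0.5309 0.3513 0.1646] res 0.0036 case [-0.12    0.0276]
Rbar left [0.5335 0.3002 0.1911] res 0.0086 case [-0.1217 -0.0235]
Rbar right [0.546  0.1834 0.1853] res 0.001 case [-0.1188 -0.141 ]
postL top [0.5534 0.4964 0.4702] res 0.0035 case [-0.0855  0.1704]
postM top [0.5677 0.3285 0.4689] res 0.0021 case [-0.0852  0.0018]
postR top [0.5806 0.1606 0.4693] res 0.0019 case [-0.0863 -0.1666]
postM foot [0.5682 0.3301 0.0007] res 0.0045 case [-0.0846  0.0034]
postR foot [0.5832 0.1614 0.0009] res 0.0081 case [-0.0836 -0.1659]
```

The case comes out at about (0.662, 0.337) with yaw 0.083. The left nosing is at about (0.530, 0.410, 0.163) and the pointer height is about 0.256. First I'll rise to clear the stand and shut the fingers.

send_rows([
  [[0,0,-1,0,0,0,-1],[0,0,-1,0,0,0,-1],[0,0,-1,0,0,0,-1],[0,0,-1,0,0,0,-1],[0,0,-1,0,0,0,-1]],
], squeeze=5)

```text
clock: 0.6
tool_pos: [0.2582, -0.6232, 0.3377]
eef_rot: [[0.924, 0.383, -0.0], [0.383, -0.924, 0.001], [-0.0, -0.001, -1.0]]
force: [-0.3, -0.5, -1.0]
opening: 0.63
grasp_force: 0.0
```

send_rows([
  [[0,0,-1,0,0,0,-1],[0,0,-1,0,0,0,-1],[0,0,-1,0,0,0,-1],[0,0,-1,0,0,0,-1],[0,0,-1,0,0,0,-1]],
])

```text
clock: 1.1
tool_pos: [0.2582, -0.6233, 0.4878]
eef_rot: [[0.924, 0.383, -0.0], [0.383, -0.924, 0.001], [-0.0, -0.001, -1.0]]
force: [-0.3, -0.9, 0.2]
opening: 0.175
grasp_force: 0.0
```

```bash
cat > st.py <<'E'
from plant import state
import numpy as np,pickle,os
np.set_printoptions(suppress=True,precision=4)
s=state();L=pickle.load(open("log.pkl","rb")) if os.path.exists("log.pkl") else []
L.append((s["joint_pos"],s["tool_pos"],s["eef_rot"]));pickle.dump(L,open("log.pkl","wb"))
print(s["clock"],s["joint_pos"],s["tool_pos"],s["eef_rot"].tolist(),s["force"],s["opening"])
E
python3 st.py
```

```text
1.1 [ 1.1312  0.4004 -0.0274  0.9762  0.0108  1.7661 -0.0699] [ 0.2582 -0.6233  0.4878] [[0.9238659511988868, 0.38271601904961094, -0.0003911242692720314], [0.3827162168537427, -0.9238655696782072, 0.0008405476314047237], [-3.9655202533173676e-05, -0.0009262429376711567, -0.9999995702506502]] [-0.346  -0.9358  0.1885] 0.17510113136007055
```

send_rows([
  [[0.94,-0.6,0,0,0,0,-1],[0.94,-0.6,0,0,0,0,-1],[0.94,-0.6,0,0,0,0,-1],[0.94,-0.6,0,0,0,0,-1],[0.94,-0.6,0,0,0,0,-1]],
])

```text
clock: 1.6
tool_pos: [0.3547, -0.4851, 0.4866]
eef_rot: [[0.924, 0.383, -0.001], [0.383, -0.924, 0.001], [-0.0, -0.001, -1.0]]
force: [0.2, 0.7, -0.3]
opening: 0.003
grasp_force: 0.0
```

send_rows([
  [[0.94,-0.6,0,0,0,0,-1],[0.94,-0.6,0,0,0,0,-1],[0.94,-0.6,0,0,0,0,-1],[0.94,-0.6,0,0,0,0,-1],[0.94,-0.6,0,0,0,0,-1]],
])

```text
clock: 2.1
tool_pos: [0.4505, -0.3481, 0.4866]
eef_rot: [[0.924, 0.383, -0.001], [0.383, -0.924, 0.0], [-0.001, -0.001, -1.0]]
force: [0.5, -0.1, 0.6]
opening: 0.007
grasp_force: 0.0
```

```bash
python3 st.py
```

```text
2.1 [ 0.7344  0.1989 -0.1938  1.2541  0.0384  1.693  -0.6292] [ 0.4505 -0.3481  0.4866] [[0.9238771067283439, 0.38268860111363917, -0.0007254246689886091], [0.38268892415614114, -0.9238771831960286, 0.0003710767944212587], [-0.0005281964404433503, -0.0006204413413355366, -0.999999668030476]] [ 0.5462 -0.0977  0.5788] 0.00699318848989211
```

send_rows([
  [[0.44,-0.93,0,0,0,0,-1],[0.44,-0.93,0,0,0,0,-1],[0.44,-0.93,0,0,0,0,-1],[0.44,-0.93,0,0,0,0,-1],[0.44,-0.93,0,0,0,0,-1]],
])

```text
clock: 2.6
tool_pos: [0.4573, -0.1939, 0.4866]
eef_rot: [[0.924, 0.383, -0.001], [0.383, -0.924, 0.0], [-0.001, -0.0, -1.0]]
force: [-0.9, 0.5, -0.5]
opening: 0.008
grasp_force: 0.0
```

send_rows([
  [[0.44,-0.93,0,0,0,0,-1],[0.44,-0.93,0,0,0,0,-1],[0.44,-0.93,0,0,0,0,-1],[0.44,-0.93,0,0,0,0,-1],[0.44,-0.93,0,0,0,0,-1]],
])

```text
clock: 3.1
tool_pos: [0.4648, -0.0398, 0.4867]
eef_rot: [[0.924, 0.383, -0.001], [0.383, -0.924, -0.0], [-0.001, -0.0, -1.0]]
force: [0.8, -0.1, -0.2]
opening: 0.008
grasp_force: 0.0
```

```bash
python3 st.py
```

```text
3.1 [ 0.4279  0.0223 -0.44    1.4533  0.0097  1.6687 -1.1892] [ 0.4648 -0.0398  0.4867] [[0.9238746790329897, 0.38269463141589444, -0.0006297040121813225], [0.3826946079985587, -0.9238748891234808, -0.00016203674201303387], [-0.000643778315695117, -9.128268707799835e-05, -0.9999997886084532]] [ 0.776  -0.1109 -0.2125] 0.008119307145184185
```

send_rows([
  [[0,0,0,-1,0,0,-1],[0,0,0,-1,0,0,-1],[0,0,0,-1,0,0,-1],[0,0,0,0,0,0,-1]],
])

```text
clock: 3.5
tool_pos: [0.4637, -0.0363, 0.4865]
eef_rot: [[0.92, 0.366, 0.137], [0.391, -0.861, -0.326], [-0.001, 0.353, -0.935]]
force: [0.1, 0.5, -1.0]
opening: 0.003
grasp_force: 0.0
```

```bash
python3 st.py
```

```text
3.5 [ 0.3261 -0.0635 -0.5566  1.5759  0.3224  1.5575 -1.3933] [ 0.4637 -0.0363  0.4865] [[0.9202589763947392, 0.36644385773029725, 0.1372673140140948], [0.39130808458728145, -0.8607162155973944, -0.32564640201349193], [-0.0011829207663843666, 0.3533928343068622, -0.9354742676092286]] [ 0.0853  0.4969 -0.9845] 0.0034909433278429657
```

```bash
cat > fk.py <<'E'
import numpy as np,pickle
from scipy.spatial.transform import Rotation as Ro
from scipy.optimize import least_squares
def fk(q,p,full=False):
    # p: 8 vectors of fixed offsets reduced: base z, base yaw, shoulder.. ; z joints turn about -z
    R=Ro.from_euler("z",p[0]-q[0]);x=np.array([0,0,p[1]])
    pts=[x]
    R=R*Ro.from_euler("y",q[1]);R=R*Ro.from_euler("z",-q[2])
    x=x+R.apply([p[2],p[3],p[4]]);pts.append(x)
    R=R*Ro.from_euler("y",q[3]);R=R*Ro.from_euler("z",-q[4])
    x=x+R.apply([p[5],p[6],p[7]]);pts.append(x)
    R=R*Ro.from_euler("y",q[5]);R=R*Ro.from_euler("z",-q[6]+p[8])
    x=x+R.apply([p[9],p[10],p[11]]);pts.append(x)
    return (x,R,pts) if full else (x,R)
def fit(L):
    def f(p):
        r=[]
        for q,x,M in L:
            a,R=fk(q,p);r+=list((a-x)*5)+list((R.as_matrix()-M).ravel())
        return np.r_[r,1e-3*p[[2,3,5,6,9,10]],1e-3*(p[1]-.3)]
    best=None
    for y in(0,3.14):
        o=least_squares(f,np.array([0,.3,0,0,.5,0,0,.45,y,0,0,.35]))
        if best is None or o.cost<best.cost:best=o
    return best
if __name__=="__main__":
    L=pickle.load(open("log.pkl","rb"))
    s0=(np.array([1.14910732,.46947685,-.04855871,1.53369748,.02410996,1.14097403,-.08229444]),np.array([.25809612,-.62298726,.18597401]),np.array([[.92384,.38277,-.0008],[.38277,-.92384,.0018],[-.0001,-.002,-1]]))
    o=fit([s0]+L);print(o.cost,np.round(o.x,4))
    for q,x,M in [s0]+L:
        a,R=fk(q,o.x);print(np.round(a-x,4),np.abs(R.as_matrix()-M).max().round(4))
    np.save("p.npy",o.x)
E
python3 fk.py
```

```text
6.088383772452041e-05 [-2.6000e-03  2.1960e-01 -7.2000e-03 -3.5100e-02  5.7220e-01  3.9000e-03
 -1.3000e-03  4.6560e-01  1.5682e+00 -3.7000e-03  4.0000e-04  3.4680e-01]
[-0.0001 -0.0003  0.001 ] 0.0
[ 0.0004 -0.0006  0.0003] 0.0
[-0.0011  0.0006 -0.0005] 0.0
[ 0.0002  0.0001 -0.0008] 0.0
[ 0.0006  0.0002 -0.    ] 0.0009
```

```bash
cat > plan.py <<'E'
from fk import *
from scipy.linalg import logm,expm
np.set_printoptions(suppress=True,precision=3)
p=np.load("p.npy");LO=np.array([-2.59,-.33,-1.39,.1,-1.04,.21,-2.66]);HI=np.array([2.59,1.99,1.29,2.45,4.18,1.99,2.66])
def T4(x,R):
    T=np.eye(4);T[:3,:3]=R;T[:3,3]=x;return T
def tool(az,pitch,xs=1):
    z=np.array([np.cos(az)*np.cos(pitch),np.sin(az)*np.cos(pitch),np.sin(pitch)])
    y=xs*np.array([-np.sin(az),np.cos(az),0]);return np.c_[np.cross(y,z),y,z]   # xs=1: tool x down... xs=-1 flips
def jac(q):
    x,R=fk(q,p);J=np.zeros((6,7))
    for i in range(7):
        e=q.copy();e[i]+=1e-5;a,S=fk(e,p);J[:3,i]=(a-x)/1e-5;J[3:,i]=(S*R.inv()).as_rotvec()/1e-5
    return J
def follow(q,T):
    for _ in range(4):
        x,R=fk(q,p);e=np.r_[T[:3,3]-x,(Ro.from_matrix(T[:3,:3])*R.inv()).as_rotvec()]
        J=jac(q);q=q+J.T@np.linalg.solve(J@J.T+1e-5*np.eye(6),e)
    return q,np.linalg.norm(e)
def seg(T,G,n=None):
    r=np.real(logm(np.linalg.inv(T)@G))
    w=np.array([r[2,1],r[0,2],r[1,0]]);m=n or int(np.ceil(max(np.abs(w).max()/.115,np.abs(r[:3,3]).max()/.029,1)))
    while True:
        D=expm(r/m);row=np.r_[D[:3,3]/.03,Ro.from_matrix(D[:3,:3]).as_rotvec()/.12]
        if np.abs(row).max()<=1:break
        m+=1
    return m,np.round(row,2)
def run(q,T,goals,v=True):
    for G in goals:
        m,row=seg(T,G);print("rows",m,row.tolist());Q=[]
        D=np.eye(4);D[:3,3]=row[:3]*.03;D[:3,:3]=Ro.from_rotvec(row[3:]*.12).as_matrix()
        for i in range(m):
            T=T@D;q0=q;q,e=follow(q,T);Q.append(q)
            if i%4==3 or i==m-1:
                pts=fk(q,p,1)[2];print(" ",q,"e%.4f"%e,"dq%.2f"%np.abs(q-q0).max(),"elb",pts[1],"wr",pts[2],"tip",pts[3])
        Q=np.array(Q);bad=(Q<LO+.03)|(Q>HI-.03)
        if bad.any():print("LIMIT",np.where(bad.any(0))[0]+1)
    return q,T
C=np.array([.6616,.3365]);Y=.083
def cs(x,y,z):
    return np.array([C[0]+np.cos(Y)*x-np.sin(Y)*y,C[1]+np.sin(Y)*x+np.cos(Y)*y,z])
E
cat > p1.py <<'E'
from plan import *
q,x,M=pickle.load(open("log.pkl","rb"))[-1];T=T4(x,M)
for xs in(1,-1):
  for az in(.083,.5):
    print("=====",xs,az)
    G0=T4([.46,.06,.42],tool(-.5,-.7,xs)); G1=T4(cs(-.25,.084,.30),tool(az,-.05,xs)); G2=T4(cs(-.19,.084,.12),tool(az,-.05,xs));G3=T4(cs(-.108,.084,.12),tool(az,-.05,xs));G4=T4(cs(-.108,.084,.24),tool(az,-.05,xs))
    try: run(q,T,[G0,G1,G2,G3,G4])
    except Exception as e: print(e)
E
python3 p1.py
```

```text
===== 1 0.083
rows 18 [0.25, -0.08, -0.02, -0.35, -0.04, -0.95]
  [ 0.24  -0.046 -0.641  1.624  0.5    1.536 -1.122] e0.0000 dq0.07 elb [-0.019 -0.029  0.792] wr [0.412 0.149 0.781] tip [ 0.484 -0.012  0.483]
  [ 0.169 -0.071 -0.701  1.731  0.635  1.455 -0.831] e0.0000 dq0.08 elb [-0.028 -0.027  0.791] wr [0.374 0.201 0.74 ] tip [0.492 0.016 0.471]
  [ 0.109 -0.142 -0.716  1.878  0.717  1.306 -0.503] e0.0000 dq0.09 elb [-0.067 -0.024  0.788] wr [0.317 0.223 0.695] tip [0.487 0.041 0.454]
  [ 0.028 -0.252 -0.654  2.039  0.747  1.101 -0.116] e0.0000 dq0.10 elb [-0.128 -0.028  0.778] wr [0.253 0.21  0.655] tip [0.471 0.058 0.432]
  [-0.033 -0.312 -0.584  2.115  0.743  0.991  0.11 ] e0.0000 dq0.12 elb [-0.162 -0.038  0.768] wr [0.223 0.19  0.64 ] tip [0.46  0.061 0.421]
LIMIT [2]
rows 11 [0.54, 0.95, -0.22, -0.42, -0.47, -0.17]
  [ 0.001 -0.236 -1.     2.269  1.128  0.974 -0.44 ] e0.0000 dq0.15 elb [-0.109 -0.025  0.782] wr [0.153 0.272 0.536] tip [0.454 0.19  0.386]
  [-0.242  0.321 -1.375  2.375  1.556  1.7   -0.934] e0.0000 dq0.20 elb [0.209 0.037 0.752] wr [0.093 0.335 0.414] tip [0.
[... 6212 characters left out ...]
35 -1.622 -2.011  2.575 -0.423 -1.218 -2.965] e0.0000 dq0.06 elb [-0.18   0.544  0.225] wr [0.162 0.239 0.14 ] tip [0.466 0.405 0.12 ]
LIMIT [2 3 4 6 7]
rows 3 [0.04, 0.37, 0.83, 0.0, -0.01, -0.0]
  [ 1.416 -1.611 -1.94   2.456 -0.325 -1.268 -2.953] e0.0000 dq0.06 elb [-0.081  0.567  0.232] wr [0.243 0.246 0.141] tip [0.548 0.411 0.12 ]
LIMIT [2 3 4 6 7]
rows 5 [0.8, -0.0, -0.04, 0.0, 0.0, -0.0]
  [ 1.407 -1.418 -1.747  2.475 -0.071 -1.231 -2.921] e0.0000 dq0.06 elb [-0.091  0.553  0.342] wr [0.243 0.246 0.237] tip [0.548 0.411 0.216]
  [ 1.398 -1.369 -1.697  2.47  -0.007 -1.211 -2.913] e0.0000 dq0.06 elb [-0.097  0.545  0.369] wr [0.244 0.246 0.261] tip [0.548 0.411 0.24 ]
LIMIT [2 3 4 6 7]
```

```bash
cat > p2.py <<'E'
from plan import *
L=pickle.load(open("log.pkl","rb"))
print("check",follow(L[-2][0],T4(*L[-1][1:]))[0],L[-1][0])
rng=np.random.default_rng(0)
def opt(T):
    best=(-9,None)
    for k in range(25):
        q0=rng.uniform(LO,HI) if k else np.array([-.58,.99,-.75,2.28,2.2,1.9,-1.1])
        def f(q):
            x,R=fk(q,p);m=np.minimum(q-LO,HI-q)
            return np.r_[(x-T[:3,3])*30,(Ro.from_matrix(T[:3,:3])*R.inv()).as_rotvec()*10,np.minimum(m-.4,0)*.3]
        o=least_squares(f,q0,max_nfev=80)
        if np.linalg.norm(o.fun[:6])<.12:
            mm=np.minimum(o.x-LO,HI-o.x).min()
            if mm>best[0]:best=(mm,o.x)
    return best
for xs in(1,-1):
  for az in(-.8,-.5,-.25,.083):
    for z in(.13,.24):
      m,q=opt(T4(cs(-.108,.084,z),tool(az,-.05,xs)))
      if q is not None:print(xs,az,z,"margin %.2f"%m,q,"elb",fk(q,p,1)[2][1],"wr",fk(q,p,1)[2][2])
E
python3 p2.py
```

```text
check [ 0.318 -0.065 -0.547  1.577  0.322  1.556 -1.393] [ 0.326 -0.063 -0.557  1.576  0.322  1.558 -1.393]
1 -0.8 0.13 margin 0.56 [-1.509  1.095  0.521  1.577  0.897  1.425 -0.89 ] elb [0.059 0.495 0.503] wr [0.305 0.66  0.144]
1 -0.8 0.24 margin 0.57 [-1.612  1.002  0.716  1.585  0.849  1.392 -0.704] elb [0.004 0.467 0.552] wr [0.305 0.66  0.254]
1 -0.5 0.13 margin 0.40 [-1.234  0.914 -0.005  1.841  1.402  1.59  -1.193] elb [0.182 0.411 0.575] wr [0.243 0.577 0.144]
1 -0.5 0.24 margin 0.60 [-1.691  0.889  0.683  1.848  1.135  1.178 -0.92 ] elb [-0.027  0.426  0.602] wr [0.243 0.577 0.254]
1 -0.25 0.13 margin 0.40 [-1.541  0.935  0.4    2.046  1.524  1.204 -1.369] elb [0.044 0.447 0.576] wr [0.211 0.497 0.144]
1 -0.25 0.24 margin 0.40 [-1.852  0.927  0.89   2.055  1.375  0.865 -1.148] elb [-0.105  0.426  0.588] wr [0.211 0.497 0.254]
1 0.083 0.13 margin 0.16 [-1.528  0.93   0.449  2.289  2.02   1.208 -1.748] elb [0.049 0.444 0.579] wr [0.202 0.382 0.144]
1 0.083 0.24 margin 0.15 [-1.462  0.628  0.366  2.3    2.015  1.222 -1.449] elb [0.066 0.315 0.694] wr [0.202 0.382 0.254]
-1 -0.
[... 284 characters left out ...]
03  1.841  1.402  1.59   1.961] elb [0.181 0.408 0.58 ] wr [0.243 0.578 0.151]
-1 -0.5 0.24 margin 0.40 [-1.269  0.727  0.046  1.847  1.391  1.59   2.133] elb [0.145 0.346 0.653] wr [0.243 0.578 0.261]
-1 -0.25 0.13 margin 0.40 [-1.181  0.848 -0.082  2.048  1.659  1.56   1.821] elb [0.196 0.38  0.601] wr [0.212 0.497 0.151]
-1 -0.25 0.24 margin 0.40 [-1.851  0.91   0.89   2.052  1.377  0.874  2.01 ] elb [-0.103  0.42   0.596] wr [0.212 0.497 0.261]
-1 0.083 0.13 margin 0.16 [-1.524  0.909  0.444  2.29   2.021  1.209  1.414] elb [0.05  0.436 0.588] wr [0.202 0.383 0.151]
-1 0.083 0.24 margin 0.15 [-1.466  0.612  0.371  2.297  2.012  1.214  1.712] elb [0.063 0.308 0.699] wr [0.202 0.383 0.261]
```

```bash
cat > p3.py <<'E'
from plan import *
import time,multiprocessing as mp
q0,x0,M0=pickle.load(open("log.pkl","rb"))[-1]
def step(q,T):
    for _ in range(2):
        x,R=fk(q,p);e=np.r_[T[:3,3]-x,(Ro.from_matrix(T[:3,:3])*R.inv()).as_rotvec()]
        J=jac(q);q=q+J.T@np.linalg.solve(J@J.T+1e-5*np.eye(6),e)
    return q
def clear(q):
    x,R,pts=fk(q,p,1);M=R.as_matrix();w=pts[2];c=9
    b=x-.07*M[:,2]
    P=[(x,.02),(b+.095*M[:,1],.04),(b-.095*M[:,1],.04),(w,.07),(pts[1],.08),((w+pts[1])/2,.07),((w*.5+b*.5),.07)]
    for a,r in P:
        d=a[:2]-C;u=np.cos(Y)*d[0]+np.sin(Y)*d[1];v=-np.sin(Y)*d[0]+np.cos(Y)*d[1]
        c=min(c,max(-.135-u,abs(v)-.18,a[2]-.49)-r)
        c=min(c,max(np.hypot(a[0]-.373,a[1]+.195)-.03,a[2]-.40)-r)
        c=min(c,max(a[2]-.25,a[1]+.03 )-r,a[2]+.02-r, max(a[2]-.11,np.hypot(*(a[:2]-[.51,.61]))-.036)-r)
    return c
def ev(args):
    wps=args;q=q0;T=T4(x0,M0);mm=9;tot=0
    try:
        for i,G in enumerate(wps):
            m,row=seg(T,G);tot+=m
            D=np.eye(4);D[:3,3]=row[:3]*.03;D[:3,:3]=Ro.from_rotvec(row[3:]*.12).as_matrix()
            for k in range(m):
                T=T@D;qn=step(q,T)
                mm=min(mm,np.minimum(qn-LO,HI-qn).min(), .2-np.abs(qn-q).max()+.05)
                if i<len(wps)-2:mm=min(mm,clear(qn)*3)
                q=qn
            if mm<-.1:return mm,tot
    except Exception:return -9,0
    return mm,tot
def mk(r):
    xs=1 if r.random()<.5 else -1
    az=r.uniform(-.8,0)
    g=[T4([r.uniform(.25,.45),r.uniform(0,.4),r.uniform(.35,.6)],tool(r.uniform(-1.8,-.3),r.uniform(-1.2,-.2),xs)),
       T4([r.uniform(.25,.43),r.uniform(.1,.5),r.uniform(.25,.5)],tool(r.uniform(-1.6,0),r.uniform(-.8,0),xs))]
    if r.random()<.4:g=g[1:]
    pre=np.array([np.cos(az),np.sin(az)])*.10
    e=cs(-.108,.084,.12);s=e-np.r_[pre,0]
    return g+[T4(s+[0,0,.05],tool(az,-.05,xs)),T4(s,tool(az,-.05,xs)),T4(e,tool(az,-.05,xs)),T4(cs(-.108,.084,.25),tool(az,-.05,xs))],(xs,az)
def job(seed):
    r=np.random.default_rng(seed);out=[];t=time.time()
    while time.time()-t<150:
        g,i=mk(r);m,n=ev(g);out.append((m,n,i,g))
    out.sort(key=lambda a:-a[0]);return len(out),out[:4]
if __name__=="__main__":
    import os
    n=os.cpu_count()
    with mp.Pool(n) as P:R=P.map(job,range(n))
    print(n,sum(a for a,_ in R));A=sorted(sum((b for _,b in R),[]),key=lambda a:-a[0])[:4]
    for a in A:print(a[:3])
    pickle.dump(A,open("best.pkl","wb"))
    G=A[0][3]
    for g in G:print(g[:3,3],"z",g[:3,2],"y",g[:3,1])
    run(q0,T4(x0,M0),G)
E
OMP_NUM_THREADS=1 python3 p3.py
```

```text
4 4938
(np.float64(-0.032284938228441584), 43, (1, -0.17990846126520577))
(np.float64(-0.04148847606285755), 48, (1, -0.14418181506920003))
(np.float64(-0.0628983790330857), 48, (1, -0.15711611468957543))
(np.float64(-0.07330642222572137), 43, (1, -0.27238092867079833))
[0.311 0.366 0.397] z [ 0.449 -0.221 -0.866] y [0.442 0.897 0.   ]
[0.303 0.493 0.262] z [ 0.758 -0.201 -0.62 ] y [0.256 0.967 0.   ]
[0.449 0.429 0.17 ] z [ 0.983 -0.179 -0.05 ] y [0.179 0.984 0.   ]
[0.449 0.429 0.12 ] z [ 0.983 -0.179 -0.05 ] y [0.179 0.984 0.   ]
[0.547 0.411 0.12 ] z [ 0.983 -0.179 -0.05 ] y [0.179 0.984 0.   ]
[0.547 0.411 0.25 ] z [ 0.983 -0.179 -0.05 ] y [0.179 0.984 0.   ]
rows 20 [0.79, -0.38, -0.23, -0.17, 0.05, -0.91]
  [ 0.18   0.058 -0.707  1.491  0.475  1.615 -1.232] e0.0000 dq0.04 elb [ 0.044 -0.04   0.79 ] wr [0.449 0.19  0.803] tip [0.516 0.058 0.49 ]
  [ 0.025  0.147 -0.838  1.469  0.599  1.657 -1.057] e0.0000 dq0.05 elb [ 0.104 -0.032  0.782] wr [0.429 0.302 0.781] tip [0.525 0.165 0.477]
  [-0.108  0.19  -0.955  1.512  0.669  1.665 -0.867] e0.0000 dq0.05 elb [ 0.134 -0.012  0.777]
[... 997 characters left out ...]
[0.83, 0.01, 0.04, 0.01, -0.01, 0.01]
  [-0.94   0.96  -0.648  2.129  1.7    2.022 -1.368] e0.0000 dq0.05 elb [0.309 0.366 0.535] wr [0.108 0.491 0.134] tip [0.449 0.429 0.12 ]
LIMIT [6]
rows 4 [-0.04, 0.0, 0.83, -0.0, -0.0, 0.0]
  [-0.808  0.938 -0.565  2.1    1.883  1.903 -1.278] e0.0000 dq0.04 elb [0.349 0.315 0.548] wr [0.206 0.473 0.134] tip [0.547 0.411 0.12 ]
LIMIT [6]
rows 5 [-0.87, 0.0, -0.04, -0.0, -0.0, 0.0]
  [-0.773  0.733 -0.618  2.115  1.836  1.833 -1.114] e0.0000 dq0.05 elb [0.305 0.25  0.635] wr [0.206 0.473 0.238] tip [0.547 0.411 0.224]
  [-0.763  0.682 -0.63   2.111  1.824  1.813 -1.068] e0.0000 dq0.05 elb [0.292 0.233 0.654] wr [0.206 0.473 0.264] tip [0.547 0.411 0.251]
```

send_rows([
  [[0.79,-0.38,-0.23,-0.17,0.05,-0.91,-1],[0.79,-0.38,-0.23,-0.17,0.05,-0.91,-1],[0.79,-0.38,-0.23,-0.17,0.05,-0.91,-1],[0.79,-0.38,-0.23,-0.17,0.05,-0.91,-1],[0.79,-0.38,-0.23,-0.17,0.05,-0.91,-1]],
])

```text
clock: 4.0
tool_pos: [0.5262, 0.0786, 0.4882]
eef_rot: [[0.601, 0.77, 0.215], [0.778, -0.501, -0.379], [-0.184, 0.395, -0.9]]
force: [0.5, 0.0, -0.1]
opening: 0.004
grasp_force: 0.0
```

send_rows([
  [[0.79,-0.38,-0.23,-0.17,0.05,-0.91,-1],[0.79,-0.38,-0.23,-0.17,0.05,-0.91,-1],[0.79,-0.38,-0.23,-0.17,0.05,-0.91,-1],[0.79,-0.38,-0.23,-0.17,0.05,-0.91,-1],[0.79,-0.38,-0.23,-0.17,0.05,-0.91,-1]],
])

```text
clock: 4.5
tool_pos: [0.5174, 0.2111, 0.4663]
eef_rot: [[0.113, 0.942, 0.316], [0.925, 0.016, -0.379], [-0.362, 0.335, -0.87]]
force: [-0.0, -0.2, -0.5]
opening: 0.006
grasp_force: 0.0
```

```bash
python3 st.py
```

```text
4.5 [-0.0632  0.2032 -0.8688  1.4543  0.6582  1.6696 -0.9544] [0.5174 0.2111 0.4663] [[0.11279658654399072, 0.9421722891030531, 0.3155761519987484], [0.9253173703278242, 0.016115617022150593, -0.3788509615371139], [-0.3620285820672511, 0.3347411903759508, -0.8699905983584346]] [-0.0474 -0.1982 -0.5229] 0.005632508666045865
```

send_rows([
  [[0.79,-0.38,-0.23,-0.17,0.05,-0.91,-1],[0.79,-0.38,-0.23,-0.17,0.05,-0.91,-1],[0.79,-0.38,-0.23,-0.17,0.05,-0.91,-1],[0.79,-0.38,-0.23,-0.17,0.05,-0.91,-1],[0.79,-0.38,-0.23,-0.17,0.05,-0.91,-1]],
])

```text
clock: 5.0
tool_pos: [0.4414, 0.3163, 0.4304]
eef_rot: [[-0.394, 0.826, 0.404], [0.782, 0.532, -0.324], [-0.483, 0.188, -0.855]]
force: [0.0, 0.5, -0.3]
opening: 0.005
grasp_force: 0.0
```

send_rows([
  [[0.79,-0.38,-0.23,-0.17,0.05,-0.91,-1],[0.79,-0.38,-0.23,-0.17,0.05,-0.91,-1],[0.79,-0.38,-0.23,-0.17,0.05,-0.91,-1],[0.79,-0.38,-0.23,-0.17,0.05,-0.91,-1],[0.79,-0.38,-0.23,-0.17,0.05,-0.91,-1]],
])

```text
clock: 5.5
tool_pos: [0.3207, 0.363, 0.3938]
eef_rot: [[-0.767, 0.455, 0.453], [0.392, 0.89, -0.232], [-0.509, -0.0, -0.861]]
force: [-1.0, -0.2, -0.6]
opening: 0.005
grasp_force: 0.0
```

```bash
python3 st.py; python3 fk.py|head -3
python3 - <<'E'
s=open('p3.py').read()
s=s.replace("r.uniform(.25,.45),r.uniform(0,.4),r.uniform(.35,.6)","r.uniform(.2,.42),r.uniform(.25,.6),r.uniform(.28,.5)").replace("tool(r.uniform(-1.8,-.3),r.uniform(-1.2,-.2),xs)","tool(r.uniform(-1.4,-.1),r.uniform(-1.2,-.2),xs)")
s=s.replace("r.uniform(.25,.43),r.uniform(.1,.5),r.uniform(.25,.5)","r.uniform(.25,.43),r.uniform(.3,.6),r.uniform(.2,.4)").replace("xs=1 if r.random()<.5 else -1","xs=1").replace("t<150","t<100")
open('p4.py','w').write(s)
E
OMP_NUM_THREADS=1 python3 p4.py
```

```text
5.5 [-0.2363  0.1436 -1.1735  1.7084  0.6362  1.5706 -0.383 ] [0.3207 0.363  0.3938] [[-0.7665563222788395, 0.4552846768021354, 0.45288769893155073], [0.3918370948643143, 0.8903458861440664, -0.23183592067372016], [-0.5087780418440189, -0.0002570904746526831, -0.860897693133077]] [-0.9529 -0.1611 -0.6152] 0.005344096073667221
0.0026481665006268186 [-3.8600e-02  1.8080e-01 -1.6700e-02 -1.0600e-02  5.9320e-01  1.1000e-03
 -1.5600e-02  4.6390e-01  1.5341e+00  1.1000e-02 -1.0000e-04  3.3380e-01]
[-0.      0.0002  0.0023] 0.0017
4 4027
(np.float64(0.05602431090087023), 26, (1, -0.008537547689696612))
(np.float64(0.049841483338185055), 25, (1, -0.12938557331166922))
(np.float64(0.048662050057774575), 26, (1, -0.044237588675868134))
(np.float64(0.042004930612904445), 27, (1, -0.05791784705997283))
[0.298 0.593 0.201] z [ 0.628 -0.406 -0.664] y [0.543 0.84  0.   ]
[0.447 0.412 0.17 ] z [ 0.999 -0.009 -0.05 ] y [0.009 1.    0.   ]
[0.447 0.412 0.12 ] z [ 0.999 -0.009 -0.05 ] y [0.009 1.    0.   ]
[0.547 0.411 0.12 ] z [ 0.999 -0.009 -0.05 ] y [0.009 1.    0.   ]
[0.547 0.411 0.25 ] z [ 0.999 
[... 675 characters left out ...]
414 0.17 ]
rows 2 [0.83, -0.02, 0.04, 0.01, 0.01, 0.01]
  [-0.926  0.877 -0.581  2.34   1.874  1.934 -1.469] e0.0000 dq0.06 elb [0.299 0.338 0.567] wr [0.114 0.415 0.148] tip [0.447 0.412 0.12 ]
rows 4 [-0.04, -0.0, 0.83, 0.0, -0.0, -0.0]
  [-0.776  0.86  -0.494  2.26   2.098  1.802 -1.356] e0.0000 dq0.05 elb [0.34  0.285 0.575] wr [0.214 0.414 0.147] tip [0.546 0.412 0.119]
rows 5 [-0.87, -0.0, -0.04, 0.0, -0.0, -0.0]
  [-0.731  0.638 -0.554  2.251  2.044  1.669 -1.179] e0.0000 dq0.05 elb [0.278 0.207 0.663] wr [0.214 0.414 0.252] tip [0.547 0.412 0.224]
  [-0.718  0.584 -0.567  2.241  2.028  1.631 -1.131] e0.0000 dq0.05 elb [0.26  0.187 0.68 ] wr [0.214 0.414 0.278] tip [0.547 0.411 0.25 ]
```

send_rows([
  [[0.94,0.79,0.29,0.07,-0.32,0.08,-1],[0.94,0.79,0.29,0.07,-0.32,0.08,-1],[0.94,0.79,0.29,0.07,-0.32,0.08,-1],[0.94,0.79,0.29,0.07,-0.32,0.08,-1]],
])

```text
clock: 5.9
tool_pos: [0.3018, 0.4823, 0.3012]
eef_rot: [[-0.666, 0.505, 0.549], [0.386, 0.863, -0.325], [-0.638, -0.004, -0.77]]
force: [1.1, 0.3, 1.4]
opening: 0.003
grasp_force: 0.0
```

send_rows([
  [[0.94,0.79,0.29,0.07,-0.32,0.08,-1],[0.94,0.79,0.29,0.07,-0.32,0.08,-1],[0.94,0.79,0.29,0.07,-0.32,0.08,-1],[0.94,0.79,0.29,0.07,-0.32,0.08,-1],[0,0,0,0,0,0,-1]],
])

```text
clock: 6.4
tool_pos: [0.2993, 0.5933, 0.1921]
eef_rot: [[-0.56, 0.546, 0.623], [0.354, 0.838, -0.415], [-0.749, -0.012, -0.663]]
force: [-0.8, -0.6, -0.2]
opening: 0.004
grasp_force: 0.0
```

```bash
python3 st.py; cat > p5.py <<'E'
from plan import *
from fk import fit
L=pickle.load(open("log.pkl","rb"));q,x,M=L[-1]
a,R=fk(q,p);print("fkerr",a-x,np.abs(R.as_matrix()-M).max())
for az in(-.25,-.1,.0):
    print("==",az);s=cs(-.108,.084,.12)-.1*np.array([np.cos(az),np.sin(az),0])
    run(q,T4(x,M),[T4(s+[0,0,.03],tool(az,-.05)),T4(s,tool(az,-.05)),T4(cs(-.108,.084,.12),tool(az,-.05)),T4(cs(-.108,.084,.25),tool(az,-.05))])
E
python3 p5.py
```

```text
6.4 [-1.028   0.836  -0.8572  1.4185  1.1052  1.9036 -0.9821] [0.2993 0.5933 0.1921] [[-0.5601396170674415, 0.5455281027233064, 0.6234121417895624], [0.3542197592857844, 0.8380114134340862, -0.41504847076663903], [-0.7488470948885767, -0.011660192679118303, -0.6626402254493947]] [-0.8305 -0.5768 -0.1639] 0.004307322686887662
fkerr [ 0.016  0.029 -0.011] 0.027485855789878666
== -0.25
rows 8 [-0.2, -0.34, 0.86, -0.33, -0.7, -0.12]
  [-1.01   0.782 -0.755  1.856  1.329  1.858 -1.179] e0.0000 dq0.08 elb [0.25  0.332 0.605] wr [0.084 0.629 0.29 ] tip [0.365 0.51  0.154]
  [-0.985  0.84  -0.567  2.119  1.647  1.927 -1.333] e0.0000 dq0.09 elb [0.27  0.343 0.583] wr [0.127 0.517 0.177] tip [0.45  0.435 0.15 ]
rows 2 [0.49, 0.01, 0.03, 0.01, 0.01, -0.0]
  [-0.993  0.895 -0.553  2.114  1.652  1.934 -1.381] e0.0000 dq0.03 elb [0.279 0.363 0.559] wr [0.128 0.518 0.148] tip [0.45  0.436 0.12 ]
rows 4 [-0.04, 0.0, 0.83, 0.0, -0.0, -0.0]
  [-0.852  0.882 -0.483  2.094  1.831  1.829 -1.309] e0.0000 dq0.04 elb [0.323 0.317 0.566] wr [0.224 0.493 0.148] tip [0.547 0.411 0.12 ]
rows 5 [-0.87, 0.0, -0.0
[... 1642 characters left out ...]
11 0.149]
rows 1 [0.96, 0.02, 0.04, -0.02, -0.03, -0.01]
  [-0.949  0.865 -0.544  2.347  1.876  1.907 -1.482] e0.0000 dq0.07 elb [0.287 0.341 0.572] wr [0.114 0.412 0.148] tip [0.447 0.411 0.12 ]
rows 4 [-0.04, -0.0, 0.83, -0.0, 0.0, -0.0]
  [-0.799  0.85  -0.457  2.265  2.099  1.777 -1.372] e0.0000 dq0.05 elb [0.329 0.29  0.58 ] wr [0.214 0.412 0.148] tip [0.547 0.411 0.12 ]
rows 5 [-0.87, 0.0, -0.04, -0.0, 0.0, -0.0]
  [-0.758  0.626 -0.512  2.256  2.047  1.643 -1.193] e0.0000 dq0.06 elb [0.267 0.211 0.667] wr [0.214 0.412 0.252] tip [0.547 0.411 0.224]
  [-0.746  0.572 -0.524  2.245  2.032  1.605 -1.144] e0.0000 dq0.05 elb [0.249 0.19  0.685] wr [0.214 0.412 0.278] tip [0.547 0.411 0.251]
```

send_rows([
  [[-0.2,-0.34,0.86,-0.33,-0.7,-0.12,-1],[-0.2,-0.34,0.86,-0.33,-0.7,-0.12,-1],[-0.2,-0.34,0.86,-0.33,-0.7,-0.12,-1],[-0.2,-0.34,0.86,-0.33,-0.7,-0.12,-1],[0,0,0,0,0,0,-1]],
])

```text
clock: 6.9
tool_pos: [0.3674, 0.5045, 0.1597]
eef_rot: [[-0.331, 0.403, 0.853], [0.172, 0.915, -0.366], [-0.928, 0.026, -0.372]]
force: [-0.2, -0.0, -0.6]
opening: 0.009
grasp_force: 0.0
```

```bash
python3 st.py; python3 p5.py | head -8
```

```text
6.9 [-1.027   0.8312 -0.734   1.7714  1.335   1.8853 -1.1284] [0.3674 0.5045 0.1597] [[-0.331100810850785, 0.4033835365387406, 0.8530263627247702], [0.17189874054776846, 0.9146752538203082, -0.3658141646339649], [-0.9278055162867075, 0.025512790875423467, -0.37219084009376585]] [-0.2213 -0.0245 -0.6228] 0.008641592466533156
fkerr [ 0.006  0.028 -0.015] 0.03408132802156233
== -0.25
rows 4 [-0.14, -0.3, 0.84, -0.33, -0.68, -0.13]
  [-0.984  0.839 -0.569  2.116  1.645  1.924 -1.327] e0.0000 dq0.09 elb [0.27  0.343 0.584] wr [0.128 0.518 0.178] tip [0.45  0.436 0.15 ]
rows 2 [0.49, -0.0, 0.03, 0.01, -0.01, 0.01]
  [-0.993  0.896 -0.552  2.112  1.651  1.935 -1.381] e0.0000 dq0.03 elb [0.279 0.363 0.558] wr [0.128 0.519 0.148] tip [0.45  0.436 0.12 ]
rows 4 [-0.04, -0.0, 0.83, -0.0, 0.0, -0.0]
  [-0.853  0.882 -0.483  2.093  1.83   1.83  -1.309] e0.0000 dq0.04 elb [0.323 0.317 0.565] wr [0.225 0.494 0.148] tip [0.547 0.411 0.12 ]
```

send_rows([
  [[-0.14,-0.3,0.84,-0.33,-0.68,-0.13,-1],[-0.14,-0.3,0.84,-0.33,-0.68,-0.13,-1],[-0.14,-0.3,0.84,-0.33,-0.68,-0.13,-1],[-0.14,-0.3,0.84,-0.33,-0.68,-0.13,-1],[0,0,0,0,0,0,-1]],
])

```text
clock: 7.4
tool_pos: [0.4507, 0.4371, 0.15]
eef_rot: [[-0.05, 0.249, 0.967], [0.015, 0.969, -0.249], [-0.999, 0.002, -0.053]]
force: [-0.5, 0.4, 0.3]
opening: 0.006
grasp_force: 0.0
```

```bash
python3 st.py; python3 p5.py | head -8; python3 - <<'E'
from plant import imaging,state
import cv2,numpy as np,pickle
s=state()
c=imaging.capture("scene");w=imaging.capture("wrist")
pickle.dump((s,c,w),open("v1.pkl","wb"))
a=cv2.resize(c["image"][90:330,80:300,::-1],(400,436));b=cv2.resize(w["image"][:,:,::-1],(400,300));b=cv2.copyMakeBorder(b,0,136,0,0,0)
cv2.imwrite("pics/v1.png",np.hstack([a,b]));print(w["hand_eye"].round(4).tolist(),w["fx"],w["cx"],w["cy"])
E
```

```text
7.4 [-1.0363  0.8936 -0.5233  2.0182  1.6131  1.9213 -1.279 ] [0.4507 0.4371 0.15  ] [[-0.05037774045134246, 0.2489912803855667, 0.9671946161755518], [0.015010935796446781, 0.9685036670688992, -0.24854641152229473], [-0.9986174217754925, 0.001997289676297424, -0.05252861848951308]] [-0.4769  0.4376  0.2895] 0.0055719682309340055
fkerr [-0.002  0.028 -0.023] 0.03710198408193943
== -0.25
rows 1 [0.0, -0.04, -0.01, -0.01, -0.02, -0.02]
  [-1.007  0.83  -0.534  2.115  1.636  1.901 -1.33 ] e0.0000 dq0.10 elb [0.259 0.346 0.588] wr [0.128 0.519 0.178] tip [0.45  0.436 0.15 ]
rows 2 [0.5, 0.0, 0.02, -0.0, -0.0, 0.0]
  [-1.017  0.886 -0.52   2.112  1.642  1.909 -1.383] e0.0000 dq0.03 elb [0.268 0.366 0.563] wr [0.127 0.519 0.148] tip [0.45  0.436 0.12 ]
rows 4 [-0.04, 0.0, 0.83, -0.0, -0.0, 0.0]
  [-0.876  0.874 -0.45   2.093  1.819  1.806 -1.315] e0.0000 dq0.04 elb [0.312 0.322 0.569] wr [0.224 0.494 0.148] tip [0.546 0.411 0.12 ]
[[0.0006, -0.9564, -0.2922, 0.0798], [1.0, 0.0005, 0.0006, -0.0001], [-0.0004, -0.2922, 0.9564, -0.197], [0.0, 0.0, 0.0, 1.0]] 346.78010403357956 272.05894754905955 214.47166999979265
```

View pics/v1.png

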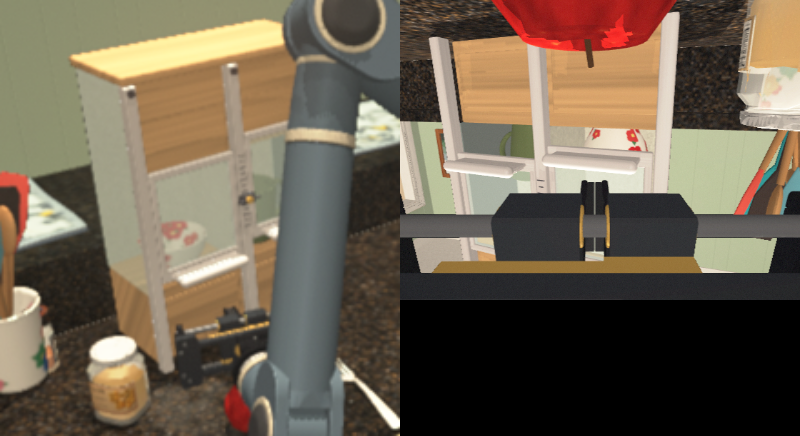

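The wrist camera hangs below the tool, close to the apple. I'll rise and roll the tool half a turn so the camera is above it.

send_rows([
  [[-1,0,0,0,0,0,-1],[-1,0,0,0,0,0,-1],[-1,0,0,0,0,0,-1],[0,0,0,0,0,-1,-1],[0,0,0,0,0,-1,-1]],
])

```text
clock: 8.0
tool_pos: [0.452, 0.4415, 0.2433]
eef_rot: [[-0.11, 0.223, 0.969], [-0.206, 0.948, -0.242], [-0.972, -0.226, -0.058]]
force: [0.2, 0.3, -0.8]
opening: 0.006
grasp_force: 0.0
```

send_rows([
  [[0,0,0,0,0,-1,-1],[0,0,0,0,0,-1,-1],[0,0,0,0,0,-1,-1],[0,0,0,0,0,-1,-1],[0,0,0,0,0,-1,-1]],
])

```text
clock: 8.5
tool_pos: [0.4519, 0.4415, 0.242]
eef_rot: [[-0.217, 0.121, 0.969], [-0.707, 0.664, -0.241], [-0.673, -0.738, -0.058]]
force: [0.1, 0.1, 0.4]
opening: 0.008
grasp_force: 0.0
```

```bash
python3 st.py
```

```text
8.5 [-1.0254  0.7127 -0.5404  2.0218  1.5904  1.8798 -0.2796] [0.4519 0.4415 0.242 ] [[-0.21694255946057045, 0.12105215407414328, 0.9686497312696198], [-0.707378893216622, 0.6643179800523494, -0.2414471428921724], [-0.6727191295974297, -0.7375825359735518, -0.058489104117777344]] [0.1091 0.0949 0.4258] 0.007985716755666013
```

Good: q7 is increasing. I'll finish the roll, 19.2 more rows.

send_rows([
  [[0,0,0,0,0,-1,-1],[0,0,0,0,0,-1,-1],[0,0,0,0,0,-1,-1],[0,0,0,0,0,-1,-1],[0,0,0,0,0,-1,-1]],
])

```text
clock: 9.0
tool_pos: [0.4519, 0.4415, 0.2419]
eef_rot: [[-0.247, -0.023, 0.969], [-0.959, 0.149, -0.241], [-0.139, -0.989, -0.059]]
force: [0.3, -0.3, -0.0]
opening: 0.003
grasp_force: 0.0
```

send_rows([
  [[0,0,0,0,0,-1,-1],[0,0,0,0,0,-1,-1],[0,0,0,0,0,-1,-1],[0,0,0,0,0,-1,-1],[0,0,0,0,0,-1,-1]],
])

```text
clock: 9.5
tool_pos: [0.4519, 0.4416, 0.2419]
eef_rot: [[-0.191, -0.158, 0.969], [-0.876, -0.419, -0.241], [0.444, -0.894, -0.059]]
force: [1.3, 0.3, 0.4]
opening: 0.005
grasp_force: 0.0
```

send_rows([
  [[0,0,0,0,0,-1,-1],[0,0,0,0,0,-1,-1],[0,0,0,0,0,-1,-1],[0,0,0,0,0,-1,-1],[0,0,0,0,0,-1,-1]],
])

```text
clock: 10.0
tool_pos: [0.4519, 0.4415, 0.2419]
eef_rot: [[-0.068, -0.239, 0.969], [-0.486, -0.84, -0.241], [0.871, -0.488, -0.059]]
force: [-0.2, -0.1, 0.9]
opening: -0.0
grasp_force: 0.0
```

send_rows([
  [[0,0,0,0,0,-1,-1],[0,0,0,0,0,-1,-1],[0,0,0,0,0,-1,-1],[0,0,0,0,0,-1,-1],[0,0,0,0,0,-0.18,-1]],
])

```text
clock: 10.5
tool_pos: [0.452, 0.4414, 0.2418]
eef_rot: [[0.054, -0.242, 0.969], [-0.026, -0.97, -0.241], [0.998, -0.012, -0.058]]
force: [-0.7, 0.5, 0.4]
opening: 0.005
grasp_force: 0.0
```

```bash
python3 st.py;  python3 - <<'E'
from plant import imaging,state
import cv2,numpy as np,pickle
s=state();w=imaging.capture("wrist");pickle.dump((s,w),open("v2.pkl","wb"))
cv2.imwrite("pics/v2.png",cv2.resize(w["image"][:,:,::-1],(800,600),interpolation=cv2.INTER_CUBIC))
E
```

```text
10.5 [-1.0732  0.6964 -0.4755  2.0251  1.5704  1.8391  2.0139] [0.452  0.4414 0.2418] [[0.053562446402374744, -0.24222579538329375, 0.9687402791183628], [-0.025934990626394296, -0.9701430960236638, -0.2411425916316508], [0.9982276496854819, -0.012208082918745235, -0.05824536131613796]] [-0.747   0.4949  0.4288] 0.0045059580324444725
```

View pics/v2.png

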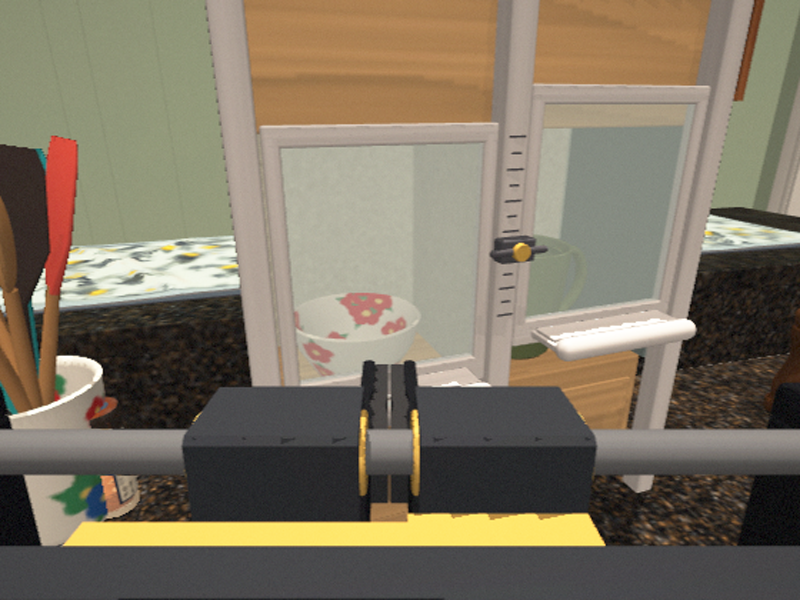

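The wrist view now shows the pointer screw at (521,252) and the right lip. The left lip is behind the fingers, around (430,378). I'll compute the pointer height from this.

```bash
cat > w.py <<'E'
import numpy as np,pickle
from plan import cs,C,Y
def wz(s,w,u,v,cx):  # 800-scale pixel -> point on case plane x=cx
    T=np.eye(4);T[:3,:3]=s["eef_rot"];T[:3,3]=s["tool_pos"];T=T@w["hand_eye"]
    r=T[:3,:3]@[((u+.5)*.7-.5-w["cx"])/w["fx"],((v+.5)*.7-.5-w["cy"])/w["fy"],1];o=T[:3,3]
    n=np.array([np.cos(Y),np.sin(Y),0]);t=(n@(np.r_[C,0]-o)+cx)/(n@r);P=o+t*r
    return P,np.array([-np.sin(Y),np.cos(Y)])@(P[:2]-C)
E
python3 - <<'E'
from w import *
s,w=pickle.load(open("v2.pkl","rb"))
print("cam",(s["tool_pos"]+s["eef_rot"]@w["hand_eye"][:3,3]).round(3))
print("screw",wz(s,w,521,252,-.111));print("bar",wz(s,w,520,250,-.106))
print("R nosing ends",wz(s,w,562,352,-.133),wz(s,w,692,327,-.133));print("L lip right end",wz(s,w,488,386,-.12))
from plan import *
q=s["joint_pos"]
run(q,T4(s["tool_pos"],s["eef_rot"]),[T4(cs(-.108,.084,.118)-.1*np.array([np.cos(-.25),np.sin(-.25),0]),tool(-.25,-.05,-1)),T4(cs(-.108,.084,.118),tool(-.25,-.05,-1))])
E
```

```text
cam [0.265 0.487 0.334]
screw (array([0.551, 0.328, 0.254]), np.float64(0.00040264886796786834))
bar (array([0.556, 0.326, 0.254]), np.float64(-0.002055454858613466))
R nosing ends (array([0.531, 0.302, 0.188]), np.float64(-0.02345122402424301)) (array([0.54 , 0.188, 0.19 ]), np.float64(-0.1375344814696841))
L lip right end (array([0.54 , 0.35 , 0.165]), np.float64(0.0238660784635236))
rows 5 [-0.82, 0.04, 0.04, -0.01, 0.01, -0.02]
  [-1.077  0.861 -0.437  2.11   1.62   1.84   1.756] e0.0000 dq0.05 elb [0.239 0.373 0.576] wr [0.127 0.52  0.15 ] tip [0.45  0.438 0.143]
  [-1.083  0.908 -0.427  2.107  1.623  1.846  1.715] e0.0000 dq0.05 elb [0.246 0.39  0.555] wr [0.126 0.519 0.125] tip [0.45  0.437 0.119]
rows 4 [0.04, 0.01, 0.84, 0.0, 0.0, 0.0]
  [-0.943  0.898 -0.354  2.091  1.801  1.749  1.77 ] e0.0000 dq0.04 elb [0.294 0.349 0.56 ] wr [0.224 0.493 0.125] tip [0.547 0.411 0.118]
```

send_rows([
  [[-0.74,0.04,0.04,-0.01,0.01,-0.02,-1],[-0.74,0.04,0.04,-0.01,0.01,-0.02,-1],[-0.74,0.04,0.04,-0.01,0.01,-0.02,-1],[-0.74,0.04,0.04,-0.01,0.01,-0.02,-1],[-0.74,0.04,0.04,-0.01,0.01,-0.02,-1]],
])

```text
clock: 11.05
tool_pos: [0.451, 0.4354, 0.1289]
eef_rot: [[0.05, -0.248, 0.967], [-0.014, -0.969, -0.248], [0.999, -0.001, -0.052]]
force: [-0.7, 0.7, -0.1]
opening: 0.009
grasp_force: 0.0
```

send_rows([
  [[0.04,0.01,0.42,0,0,0,-1],[0.04,0.01,0.42,0,0,0,-1],[0.04,0.01,0.42,0,0,0,-1],[0.04,0.01,0.42,0,0,0,-1]],
])

```text
clock: 11.45
tool_pos: [0.5016, 0.4203, 0.1333]
eef_rot: [[0.048, -0.249, 0.967], [-0.012, -0.968, -0.249], [0.999, 0.001, -0.05]]
force: [0.1, 0.7, 0.1]
opening: 0.002
grasp_force: 0.0
```

```bash
python3 st.py;  python3 - <<'E'
from plant import imaging,state
import cv2,numpy as np
c=imaging.capture("scene");t=imaging.capture("top")
a=cv2.resize(c["image"][150:330,80:280,::-1],(440,396));b=cv2.resize(t["image"][140:320,120:284,::-1],(360,396))
cv2.imwrite("pics/v3.png",np.hstack([a,b]))
E
```

```text
11.45 [-1.034   0.8923 -0.3917  2.0249  1.6687  1.8056  1.8515] [0.5016 0.4203 0.1333] [[0.048135571441324514, -0.2490654654828588, 0.9672896984181234], [-0.01184591836541122, -0.9684865134245564, -0.2487841384269238], [0.9987705647345126, 0.0005169318655533445, -0.04956906092866015]] [0.1018 0.6838 0.0805] 0.002063193697711468
```

View pics/v3.png

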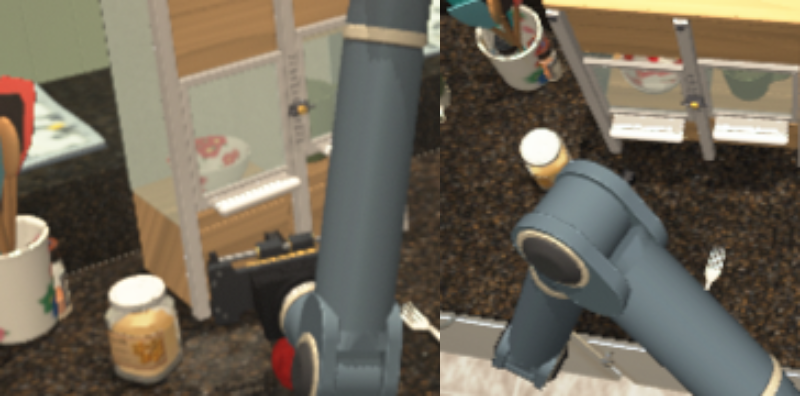

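The apple and honey jar look undisturbed, and the fingers are level below the lip. I'll insert further and then rise gently.

send_rows([
  [[0.04,0,0.38,0,0,0,-1],[0.04,0,0.38,0,0,0,-1],[0.04,0,0.38,0,0,0,-1],[0.04,0,0.38,0,0,0,-1]],
])

```text
clock: 11.95
tool_pos: [0.5453, 0.4092, 0.1342]
eef_rot: [[0.05, -0.248, 0.968], [-0.009, -0.969, -0.248], [0.999, 0.003, -0.05]]
force: [-0.5, 0.9, -0.1]
opening: 0.004
grasp_force: 0.0
```

send_rows([
  [[0.1,0,0,0,0,0,-1],[0.1,0,0,0,0,0,-1],[0.1,0,0,0,0,0,-1],[0.1,0,0,0,0,0,-1],[0.1,0,0,0,0,0,-1]],
])

```text
clock: 12.45
tool_pos: [0.5446, 0.4099, 0.1493]
eef_rot: [[0.05, -0.247, 0.968], [-0.01, -0.969, -0.247], [0.999, 0.003, -0.051]]
force: [-1.3, -0.7, 0.2]
opening: 0.008
grasp_force: 0.0
```

send_rows([
  [[0.12,0,0,0,0,0,-1],[0.12,0,0,0,0,0,-1],[0.12,0,0,0,0,0,-1],[0.12,0,0,0,0,0,-1],[0.12,0,0,0,0,0,-1]],
])

```text
clock: 12.95
tool_pos: [0.5459, 0.4092, 0.1674]
eef_rot: [[0.05, -0.248, 0.968], [-0.009, -0.969, -0.248], [0.999, 0.003, -0.051]]
force: [-0.1, -0.3, 0.7]
opening: 0.004
grasp_force: 0.0
```

send_rows([
  [[0.12,0,0,0,0,0,-1],[0.12,0,0,0,0,0,-1],[0.12,0,0,0,0,0,-1],[0.12,0,0,0,0,0,-1],[0.12,0,0,0,0,0,-1]],
])

```text
clock: 13.45
tool_pos: [0.5468, 0.409, 0.1853]
eef_rot: [[0.05, -0.248, 0.968], [-0.009, -0.969, -0.248], [0.999, 0.003, -0.051]]
force: [0.0, -0.1, 0.3]
opening: 0.006
grasp_force: 0.0
```

```bash
python3 st.py;  python3 - <<'E'
from plant import imaging,state
import cv2,numpy as np,pickle
s=state();w=imaging.capture("wrist");c=imaging.capture("scene");pickle.dump((s,w),open("v4.pkl","wb"))
a=cv2.resize(w["image"][:,:,::-1],(500,375),interpolation=cv2.INTER_CUBIC);b=cv2.resize(c["image"][150:300,100:220,::-1],(300,375),interpolation=cv2.INTER_CUBIC)
cv2.imwrite("pics/v4.png",np.hstack([a,b]))
E
```

```text
13.45 [-0.9655  0.787  -0.3709  2.0288  1.7274  1.7342  1.9613] [0.5468 0.409  0.1853] [[0.049800790236027244, -0.247803080942996, 0.967529593535529], [-0.009388106277699097, -0.9688049712861917, -0.2476465042589535], [0.9987150468238603, 0.0032497209603549585, -0.05057365481447816]] [ 0.0193 -0.074   0.3082] 0.006221874011097198
```

View pics/v4.png

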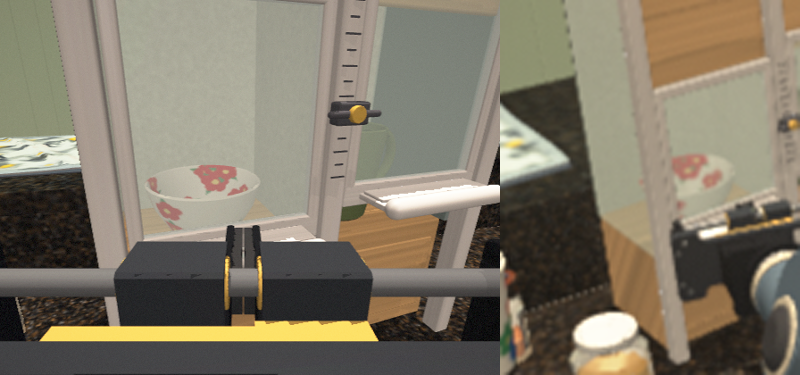

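The left lip appears behind the fingertips, with no contact force. I'll check where the TCP and the lip should project in this view.

```bash
python3 - <<'E'
from w import *
import cv2
s,w=pickle.load(open("v4.pkl","rb"))
T=np.eye(4);T[:3,:3]=s["eef_rot"];T[:3,3]=s["tool_pos"];T=T@w["hand_eye"]
def pr(P):
    q=np.linalg.inv(T)@np.r_[P,1];return np.round([w["fx"]*q[0]/q[2]+w["cx"],w["fy"]*q[1]/q[2]+w["cy"]],1)
print("TCP",pr(s["tool_pos"]))
R=s["eef_rot"]
d=s["tool_pos"][:2]-C;print("tip case",np.cos(Y)*d[0]+np.sin(Y)*d[1],-np.sin(Y)*d[0]+np.cos(Y)*d[1])
for z in(.163,.19,.205):
    print(z,[pr(cs(x,y,z)).tolist() for x,y in[(-.125,.024),(-.125,.144),(-.091,.024),(-.091,.144)]])
cv2.imwrite("pics/v4b.png",cv2.resize(w["image"][190:330,100:400,::-1],(800,373),interpolation=cv2.INTER_CUBIC))
E
```

```text
TCP [272.  247.3]
tip case -0.10836454890908125 0.08180456717057252
0.163 [[365.4, 277.0], [172.2, 313.7], [339.0, 254.5], [168.3, 282.2]]
0.19 [[369.5, 238.5], [167.2, 269.0], [341.7, 219.9], [163.9, 242.6]]
0.205 [[372.0, 215.6], [164.2, 242.1], [343.2, 199.5], [161.3, 219.1]]
```

View pics/v4b.png

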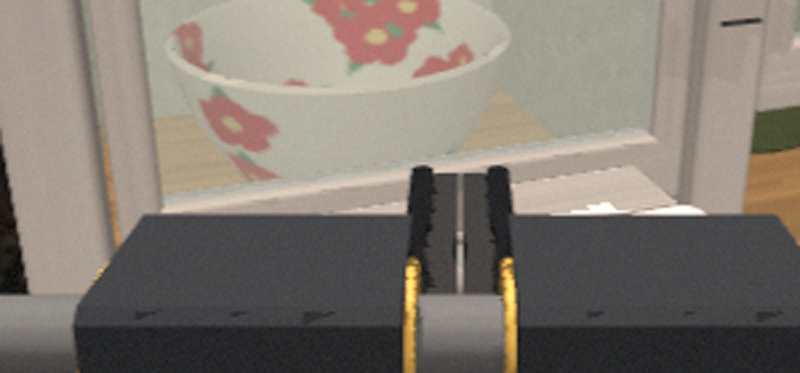

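The nosing is at about z 0.165 and hasn't moved. The real fingertips end short of the bar and rose in front of it. I'll go back down the same way and insert deeper, watching the force.

send_rows([
  [[-0.36,0,0,0,0,0,-1],[-0.36,0,0,0,0,0,-1],[-0.36,0,0,0,0,0,-1],[-0.36,0,0,0,0,0,-1],[-0.36,0,0,0,0,0,-1]],
])

```text
clock: 14.05
tool_pos: [0.544, 0.4095, 0.1295]
eef_rot: [[0.05, -0.248, 0.968], [-0.009, -0.969, -0.248], [0.999, 0.004, -0.051]]
force: [0.5, -0.5, -1.2]
opening: 0.005
grasp_force: 0.0
```

send_rows([
  [[0.02,0,0.2,0,0,0,-1],[0.02,0,0.2,0,0,0,-1],[0.02,0,0.2,0,0,0,-1],[0.02,0,0.2,0,0,0,-1],[0,0,0,0,0,0,-1]],
])

```text
clock: 14.55
tool_pos: [0.5686, 0.4026, 0.1332]
eef_rot: [[0.048, -0.25, 0.967], [-0.01, -0.968, -0.25], [0.999, 0.002, -0.049]]
force: [-0.1, 0.5, -1.0]
opening: 0.009
grasp_force: 0.0
```

```bash
cat > tip.py <<'E'
from plant import imaging,state
import numpy as np,pickle,sys
s=state();w=imaging.capture("wrist");pickle.dump((s,w),open(sys.argv[1],"wb"))
g=w["image"].mean(2)
print("z,f",s["tool_pos"],s["force"]);print("col 262:",g[225:290:3,262].astype(int));print("ref    :",pickle.load(open("v2.pkl","rb"))[1]["image"].mean(2)[225:290:3,262].astype(int))
E
python3 tip.py v5.pkl
```

```text
z,f [0.56864655 0.40259492 0.13320932] [-0.13296063  0.45622259 -1.01762754]
col 262: [233 210 179 156 146 137 127 110 111 112  37  25  28  32  39  43  65  68
  70  70  71  69]
ref    : [139 194 195 195 198 178 175 177 177 174  72  37  51  33  53  52  39  74
  59  73  75  73]
```

```bash
python3 - <<'E'
from w import *
s,w=pickle.load(open("v5.pkl","rb"))
T=np.eye(4);T[:3,:3]=s["eef_rot"];T[:3,3]=s["tool_pos"];T=T@w["hand_eye"]
def pr(P):
    q=np.linalg.inv(T)@np.r_[P,1];return np.round([w["fx"]*q[0]/q[2]+w["cx"],w["fy"]*q[1]/q[2]+w["cy"]],1).tolist()
for x,z in[(-.133,.163),(-.125,.171),(-.125,.155),(-.091,.168)]:print(x,z,[pr(cs(x,y,z)) for y in(.024,.06,.084,.11,.144)])
for d in(0,.015,.03):print(d,[pr(s["tool_pos"]+s["eef_rot"]@np.array([h,0,-d])) for h in(.0095,0,-.0095)])
g=w["image"].astype(int)
for c in(200,225,245,275,290,310,330,350):print(c,g[225:300:3,c].mean(1).astype(int))
import cv2;cv2.imwrite("pics/v5.png",cv2.resize(w["image"][170:330,120:420,::-1],(800,427),interpolation=cv2.INTER_CUBIC))
E
```

```text
-0.133 0.163 [[393.6, 217.2], [330.6, 225.6], [283.6, 231.8], [227.5, 239.3], [144.3, 250.4]]
-0.125 0.171 [[385.7, 197.8], [323.8, 204.7], [277.7, 209.8], [222.9, 215.9], [141.9, 224.9]]
-0.125 0.155 [[382.3, 226.2], [322.1, 234.7], [277.5, 241.0], [224.5, 248.5], [146.5, 259.5]]
-0.091 0.168 [[350.7, 187.0], [296.4, 192.2], [256.8, 196.1], [210.3, 200.5], [142.9, 207.0]]
0 [[272.0, 232.7], [272.0, 247.3], [272.0, 261.5]]
0.015 [[272.0, 241.8], [272.0, 257.3], [272.0, 272.5]]
0.03 [[272.0, 252.4], [272.0, 269.0], [271.9, 285.1]]
200 [253 248 238 223 200 175 152 142 136 124 109 114 110 112 114  93  70  70
  70  71  71  71  70  71  73]
225 [247 239 225 198 170 149 141 135 120 110 111 112 113 113 114 107  71  72
  70  70  71  71  72  71  74]
245 [240 225 201 171 154 145 134 123 110 113 112 116 116 118 142  93  72  72
  65  72  71  71  68  72  72]
275 [219 192 165 149 139 132 109 112 113 116  36  38  35  37  44  43  69  68
  69  55  59  69  67  67  74]
290 [204 175 153 141 135 120 111 117 112 114  52  37  26  25  38  44  43  39
  26  31  32 189 188 127 175]
310 [177 155 145 139 119 111 111 112 112 116 127 121 120 126 114  91  72  68
  71  71  70  70  69  69  72]
330 [156 142 135 119 110 114 117 114 114 128 120 123 122 114 113  94  72  72
  71  72  73  72  72  71  69]
350 [146 137 121 115 113 112 111 112 115 116 119 117 115 103 103  87  68  75
  70  70  71  73  72  72  73]
```

View pics/v5.png

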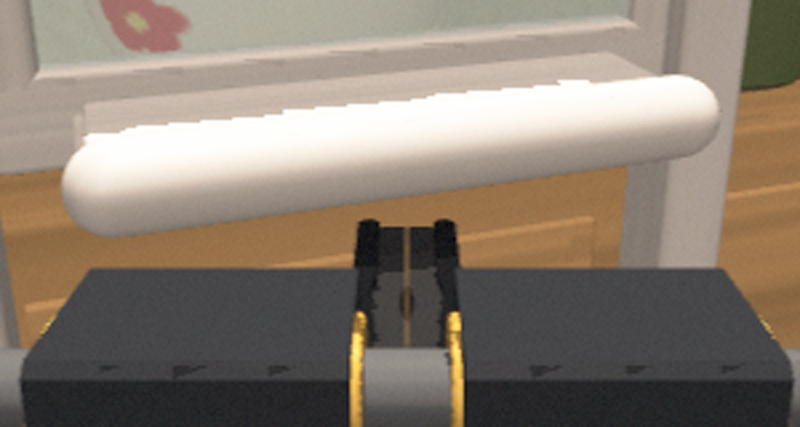

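The bar's lower edge is at v≈243, just where predicted, and the fingertips end about 30 mm short of the nominal TCP. They're now roughly 18 mm under the bar, so I'll go slightly deeper and rise slowly.

send_rows([
  [[0,0,0.15,0,0,0,-1],[0,0,0.15,0,0,0,-1],[0.06,0,0,0,0,0,-1],[0.06,0,0,0,0,0,-1],[0.06,0,0,0,0,0,-1]],
])

```text
clock: 15.1
tool_pos: [0.5763, 0.4014, 0.1374]
eef_rot: [[0.05, -0.248, 0.968], [-0.009, -0.969, -0.247], [0.999, 0.003, -0.051]]
force: [-0.5, -0.9, 0.0]
opening: 0.006
grasp_force: 0.0
```

send_rows([
  [[0.08,0,0,0,0,0,-1],[0.08,0,0,0,0,0,-1],[0.08,0,0,0,0,0,-1],[0.08,0,0,0,0,0,-1],[0.08,0,0,0,0,0,-1]],
])

```text
clock: 15.6
tool_pos: [0.5766, 0.4014, 0.1485]
eef_rot: [[0.052, -0.247, 0.968], [-0.009, -0.969, -0.247], [0.999, 0.004, -0.052]]
force: [-1.7, -0.3, -4.3]
opening: 0.007
grasp_force: 1.7
```

send_rows([
  [[0.08,0,0,0,0,0,-1],[0.08,0,0,0,0,0,-1],[0.08,0,0,0,0,0,-1],[0.08,0,0,0,0,0,-1],[0.08,0,0,0,0,0,-1]],
])

```text
clock: 16.1
tool_pos: [0.5775, 0.4013, 0.1613]
eef_rot: [[0.05, -0.247, 0.968], [-0.009, -0.969, -0.247], [0.999, 0.003, -0.051]]
force: [-3.5, 0.9, -2.8]
opening: 0.008
grasp_force: 1.8
```

```bash
python3 tip.py v6.pkl
```

```text
z,f [0.57748712 0.40125483 0.16127722] [-3.53189518  0.87031441 -2.81618384]
col 262: [178 173 251 251 251 252 251 248 240 230 210 178 155 145 134 124  33  34
  35  69  67  49]
ref    : [139 194 195 195 198 178 175 177 177 174  72  37  51  33  53  52  39  74
  59  73  75  73]
```

Contact is made: about 4 N, and the lip hides the tips. I'll continue up slowly, backing off slightly along the tool z.

send_rows([
  [[0.11,0,-0.012,0,0,0,-1],[0.11,0,-0.012,0,0,0,-1],[0.11,0,-0.012,0,0,0,-1],[0.11,0,-0.012,0,0,0,-1],[0.11,0,-0.012,0,0,0,-1]],
])

```text
clock: 16.65
tool_pos: [0.5773, 0.4011, 0.1783]
eef_rot: [[0.049, -0.248, 0.967], [-0.01, -0.969, -0.248], [0.999, 0.003, -0.05]]
force: [1.6, 1.0, -2.8]
opening: 0.009
grasp_force: 1.8
```

send_rows([
  [[0.11,0,-0.01,0,0,0,-1],[0.11,0,-0.01,0,0,0,-1],[0.11,0,-0.01,0,0,0,-1],[0.11,0,-0.01,0,0,0,-1],[0.11,0,-0.01,0,0,0,-1]],
])

```text
clock: 17.15
tool_pos: [0.5762, 0.401, 0.1945]
eef_rot: [[0.05, -0.249, 0.967], [-0.009, -0.969, -0.249], [0.999, 0.004, -0.05]]
force: [2.8, -0.8, -3.3]
opening: 0.005
grasp_force: 1.8
```

send_rows([
  [[0.11,0,-0.008,0,0,0,-1],[0.11,0,-0.008,0,0,0,-1],[0.11,0,-0.008,0,0,0,-1],[0.11,0,-0.008,0,0,0,-1],[0.11,0,-0.008,0,0,0,-1]],
])

```text
clock: 17.65
tool_pos: [0.5757, 0.4013, 0.2111]
eef_rot: [[0.05, -0.248, 0.967], [-0.009, -0.969, -0.248], [0.999, 0.004, -0.051]]
force: [2.4, -1.6, -3.5]
opening: 0.006
grasp_force: 1.8
```

```bash
python3 tip.py v7.pkl; cat > meas.py <<'E'
from w import *
import sys,cv2
s,w=pickle.load(open(sys.argv[1],"rb"))
T=np.eye(4);T[:3,:3]=s["eef_rot"];T[:3,3]=s["tool_pos"];T=T@w["hand_eye"]
def pr(P):
    q=np.linalg.inv(T)@np.r_[P,1];return np.round([w["fx"]*q[0]/q[2]+w["cx"],w["fy"]*q[1]/q[2]+w["cy"]],1)
for z in np.arange(.16,.28,.01):print(z.round(3),"L end axis",pr(cs(-.125,.03,z)),"mid top/bot front",pr(cs(-.13,.05,z+.006)),pr(cs(-.13,.05,z-.006)))
h=cv2.cvtColor(w["image"],cv2.COLOR_RGB2HSV)
m=cv2.inRange(h,(15,140,120),(32,255,255));n,l,st,ce=cv2.connectedComponentsWithStats(m)
for i in range(1,n):
    if 8<st[i,4]<400:
        P,y=wz(s,w,(ce[i,0]+.5)/.7-.5,(ce[i,1]+.5)/.7-.5,-.111);print("brass",ce[i].round(1),st[i,4],P.round(4),y.round(4))
b=(w["image"].min(2)>215).astype(np.uint8);n,l,st,ce=cv2.connectedComponentsWithStats(b)
for i in range(1,n):
    if st[i,4]>150:print("white",st[i],ce[i].round(1))
for c in(300,320,335):print("col",c,w["image"][150:290:3,c].mean(1).astype(int))
E
python3 meas.py v7.pkl
```

```text
z,f [0.57573378 0.40132357 0.21105707] [ 2.41101493 -1.59749591 -3.48126209]
col 262: [174 251 251 243 251 251 249 244 233 217 190 164 146 137 126  71  29  34
  38  62  63  51]
ref    : [139 194 195 195 198 178 175 177 177 174  72  37  51  33  53  52  39  74
  59  73  75  73]
0.16 L end axis [364.2 348.1] mid top/bot front [338.9 353.5] [337.4 370.8]
0.17 L end axis [365.8 334. ] mid top/bot front [340.2 338.6] [338.6 356.5]
0.18 L end axis [367.5 319.4] mid top/bot front [341.5 323.1] [339.9 341.6]
0.19 L end axis [369.3 304.3] mid top/bot front [342.9 307. ] [341.2 326.3]
0.2 L end axis [371.1 288.7] mid top/bot front [344.4 290.3] [342.6 310.3]
0.21 L end axis [373.  272.5] mid top/bot front [345.9 273. ] [344.1 293.7]
0.22 L end axis [375.  255.7] mid top/bot front [347.4 254.9] [345.6 276.5]
0.23 L end axis [377.  238.2] mid top/bot front [349.1 236.1] [347.1 258.6]
0.24 L end axis [379.2 220.1] mid top/bot front [350.8 216.5] [348.7 239.9]
0.25 L end axis [381.4 201.2] mid top/bot front [352.5 196.1] [350.4 220.5]
0.26 L end axis [383.7 181.6] mid top/bot front [354.4 174.8] [3
[... 353 characters left out ...]
59.2 239.1]
white [437 253 118  27 601] [492.9 266. ]
white [ 451  258  109   35 1410] [502.9 276.2]
col 300 [147 148 145 144 144 145 144 145 147 149 149 144 147 147 143 144 160 180
 167 147 145 165 180 176 250 250 249 251 251 248 244 235 220 196 166 145
 136 127 114 118  91  63  66  66  64  67  65]
col 320 [147 148 145 146 146 146 145 144 147 147 149 147 148 144 148 150 173 178
 147 147 150 181 175 179 250 251 251 251 248 245 236 221 194 166 145 135
 125 119 123 123  89  70  67  66  71  66  68]
col 335 [145 146 146 148 147 145 144 143 145 148 148 147 148 147 148 171 184 156
 146 148 180 179 175 250 250 248 252 249 245 237 226 201 171 147 133 129
 111 111 113 115  88  65  68  65  69  68  66]
```

The nosing is now at z≈0.234 and the pointer at 0.255, so about 20 mm remains.

send_rows([
  [[0.1,0,-0.006,0,0,0,-1],[0.1,0,-0.006,0,0,0,-1],[0.1,0,-0.006,0,0,0,-1],[0.1,0,-0.006,0,0,0,-1],[0.1,0,-0.006,0,0,0,-1]],
])

```text
clock: 18.2
tool_pos: [0.5756, 0.4016, 0.2261]
eef_rot: [[0.05, -0.248, 0.967], [-0.009, -0.969, -0.248], [0.999, 0.003, -0.051]]
force: [2.0, -2.7, -3.3]
opening: 0.006
grasp_force: 1.9
```

send_rows([
  [[0.06,0,-0.003,0,0,0,-1],[0.03,0,0,0,0,0,-1],[0,0,0,0,0,0,-1]],
])

```text
clock: 18.5
tool_pos: [0.5756, 0.402, 0.229]
eef_rot: [[0.049, -0.248, 0.968], [-0.01, -0.969, -0.247], [0.999, 0.003, -0.05]]
force: [0.2, -2.3, -2.3]
opening: 0.002
grasp_force: 1.2
```

```bash
python3 tip.py v8.pkl; cat > meas2.py <<'E'
from w import *
import sys,cv2
from plant import imaging
s,w=pickle.load(open(sys.argv[1],"rb"))
T=np.eye(4);T[:3,:3]=s["eef_rot"];T[:3,3]=s["tool_pos"];T=T@w["hand_eye"]
def proj(T,w,P):
    q=np.linalg.inv(T)@np.r_[P,1];return np.array([w["fx"]*q[0]/q[2]+w["cx"],w["fy"]*q[1]/q[2]+w["cy"]])
def sil(T,w,z,y):
    a=np.linspace(0,6.28,60);V=[proj(T,w,cs(-.125+.008*np.cos(t),y,z+.008*np.sin(t))) for t in a]
    return min(v[1] for v in V),max(v[1] for v in V),V[0][0]
for y in(.035,.05,.13):
  for z in(.235,.245,.255,.265):
    t,b,c=sil(T,w,z,y);print("wrist y",y,"z",z,"top %.1f bot %.1f col %d"%(t,b,c))
  c=int(c);print(" col",c,"rows from 140",w["image"][140:280:2,c].mean(1).astype(int))
h=cv2.cvtColor(w["image"],cv2.COLOR_RGB2HSV)
m=cv2.inRange(h,(15,140,120),(32,255,255));n,l,st,ce=cv2.connectedComponentsWithStats(m)
for i in range(1,n):
    if 100<st[i,4]<500:print("brass",ce[i].round(1),st[i,4],wz(s,w,(ce[i,0]+.5)/.7-.5,(ce[i,1]+.5)/.7-.5,-.111)[0].round(4))
c=imaging.capture("top");pickle.dump(c,open("top8.pkl","wb"))
for z in(.235,.245,.255,.265):print("top",z,[proj(c["T"],c,cs(-.125,y,z)).round(1).tolist() for y in(.024,.144)])
b=(c["image"].min(2)>200).astype(np.uint8);n,l,st,ce=cv2.connectedComponentsWithStats(b)
for i in range(1,n):
    if st[i,4]>20 and 170<ce[i,0]<300 and 150<ce[i,1]<230:print("white",st[i],ce[i].round(1))
E
python3 meas2.py v8.pkl
```

```text
z,f [0.57558916 0.40198208 0.2289908 ] [ 0.1829113  -2.30098776 -2.32536225]
col 262: [182 251 251 244 251 251 249 243 233 214 187 161 143 135 125  62  31  33
  68  65  67  64]
ref    : [139 194 195 195 198 178 175 177 177 174  72  37  51  33  53  52  39  74
  59  73  75  73]
wrist y 0.035 z 0.235 top 246.6 bot 277.0 col 358
wrist y 0.035 z 0.245 top 228.9 bot 259.9 col 360
wrist y 0.035 z 0.255 top 210.6 bot 242.1 col 362
wrist y 0.035 z 0.265 top 191.4 bot 223.6 col 364
 col 364 rows from 140 [127 125 121 125 126 126 128 133 135 136 139 141 144 144 143 146 147 146
 149 144 146 146 146 145 146 144 147 149 146 140 148 150 151 146 151 146
 146 155 236 250 246 250 251 249 246 244 240 233 223 205 183 163 150 140
 136 127 116 113 115 112 114 112 115 114 116  89  67  68  66  66]
wrist y 0.05 z 0.235 top 250.6 bot 281.8 col 334
wrist y 0.05 z 0.245 top 232.5 bot 264.3 col 335
wrist y 0.05 z 0.255 top 213.8 bot 246.1 col 336
wrist y 0.05 z 0.265 top 194.2 bot 227.2 col 338
 col 338 rows from 140 [145 147 148 145 146 147 146 147 146 144 145 147 146 146 145 146 144 143
 145 146 146 144 145 14
[... 380 characters left out ...]
 173
 col 173 rows from 140 [152 153 154 156 158 156 156 158 155 157 159 156 156 157 156 159 159 156
 157 157 160 158 158 156 156 156 159 154 154 153 157 155 156 154 155 159
 162 185 190 160 156 152 146 148 175 178 175 170 176 250 250 250 250 248
 251 252 251 251 250 245 239 232 223 212 193 117  68  66  65  67]
brass [409.5 210.8] 318 [0.551 0.327 0.255]
brass [253.4 313.9] 226 [0.543 0.42  0.207]
brass [290.9 313.3] 228 [0.545 0.399 0.202]
top 0.235 [[228.4, 193.0], [193.0, 190.5]]
top 0.245 [[228.0, 191.7], [192.4, 189.2]]
top 0.255 [[227.7, 190.5], [191.8, 187.9]]
top 0.265 [[227.3, 189.2], [191.2, 186.6]]
white [193 183  35  11 267] [209.7 187.9]
white [245 196  33   9 212] [260.6 200.2]
```

Nosing at about 0.2525 against the pointer at 0.255. I'll nudge up 2 mm, then drop clear and withdraw.

send_rows([
  [[0.05,0,0,0,0,0,-1],[0.03,0,0,0,0,0,-1],[0,0,0,0,0,0,-1],[-0.2,0,0,0,0,0,-1],[-0.4,0,0,0,0,0,-1]],
])

```text
clock: 19.1
tool_pos: [0.5751, 0.403, 0.2144]
eef_rot: [[0.047, -0.247, 0.968], [-0.012, -0.969, -0.247], [0.999, -0.0, -0.048]]
force: [0.1, -0.6, -0.4]
opening: 0.004
grasp_force: 0.0
```

send_rows([
  [[-0.4,0,0,0,0,0,-1],[0,0,-0.5,0,0,0,-1],[-0.04,0,-0.8,0,0,0,-1],[-0.04,0,-0.8,0,0,0,-1],[-0.04,0,-0.8,0,0,0,-1]],
])

```text
clock: 19.6
tool_pos: [0.488, 0.4245, 0.2018]
eef_rot: [[0.05, -0.247, 0.968], [-0.009, -0.969, -0.246], [0.999, 0.003, -0.05]]
force: [-0.8, 0.0, -0.4]
opening: 0.001
grasp_force: 0.0
```

send_rows([
  [[0,0,-0.6,0,0,0,-1],[0,0,-0.4,0,0,0,-1],[0,0,0,0,0,0,-1],[0,0,0,0,0,0,-1]],
])

```text
clock: 20.0
tool_pos: [0.4613, 0.4308, 0.2035]
eef_rot: [[0.049, -0.248, 0.967], [-0.009, -0.969, -0.248], [0.999, 0.003, -0.05]]
force: [0.6, -0.1, -0.0]
opening: 0.005
grasp_force: 0.0
```

```bash
python3 st.py; python3 tip.py v9.pkl; sed -i 's/(.035,.05,.13)/(.03,.05,.14)/' meas2.py; python3 meas2.py v9.pkl
python3 - <<'E'
from w import *;import cv2
s,w=pickle.load(open("v9.pkl","rb"))
d0=pickle.load(open("d0.pkl","rb"));t=pickle.load(open("top8.pkl","rb"))
from plant import imaging
sc=imaging.capture("scene")
for n,a,b,box in(("scene apple",d0["scene"]["image"],sc["image"],None),("top apple",d0["top"]["image"],t["image"],None)):
    for im in(a,b):
        h=cv2.cvtColor(im,cv2.COLOR_RGB2HSV);m=cv2.inRange(h,(0,200,120),(4,255,255))|cv2.inRange(h,(174,200,120),(180,255,255))
        k,l,st,ce=cv2.connectedComponentsWithStats(m);i=1+st[1:,4].argmax();print(n,st[i],ce[i].round(1))
E
```

```text
20.0 [-1.079   0.7625 -0.4388  2.0408  1.5837  1.8326  1.9485] [0.4613 0.4308 0.2035] [[0.04915547757707228, -0.2483537591846575, 0.9674213918055663], [-0.009270363128646163, -0.9686640096831302, -0.24820172584424935], [0.9987481160891535, 0.0032321267688698386, -0.04991747153970221]] [ 0.6022 -0.1314 -0.0094] 0.005277439565427945
z,f [0.46128579 0.43084784 0.20348472] [ 0.60220754 -0.13144056 -0.00938801]
col 262: [156 152 149  74  78 135 117 113 123 123  63  50  35  57  37  68  51  71
  73  70  74  72]
ref    : [139 194 195 195 198 178 175 177 177 174  72  37  51  33  53  52  39  74
  59  73  75  73]
wrist y 0.03 z 0.235 top 156.3 bot 175.9 col 333
wrist y 0.03 z 0.245 top 144.0 bot 163.9 col 334
wrist y 0.03 z 0.255 top 131.4 bot 151.7 col 334
wrist y 0.03 z 0.265 top 118.4 bot 139.2 col 335
 col 335 rows from 140 [243 229 196 165 153 144 135 115 123 123 125 124 123 124 126 122 124 124
 127 124 124 126 125 124 127 126 127 126 127 129 125 127 126 127 127 125
 124 132 128 129 132 129 131 127 130 129 130 131 131 130 130 129 132 134
 138 139 143 140 144 147 148 153 154 155 154 115  76
[... 978 characters left out ...]
24 122 124 128 128 111  91  75  75  72  75]
brass [362.3 138.4] 144 [0.551 0.327 0.255]
brass [253.4 315.4] 247 [0.543 0.427 0.096]
brass [290.9 316. ] 230 [0.546 0.39  0.086]
top 0.235 [[228.4, 193.0], [193.0, 190.5]]
top 0.245 [[228.0, 191.7], [192.4, 189.2]]
top 0.255 [[227.7, 190.5], [191.8, 187.9]]
top 0.265 [[227.3, 189.2], [191.2, 186.6]]
white [193 183  35  10 272] [209.8 187.6]
white [245 196  33   9 212] [260.6 200.2]
scene apple [204 299  26  28 493] [216.1 311.6]
scene apple [204 301  17  26 203] [210.7 313.8]
top apple [186 248  18  18 251] [194.5 256.2]Traceback (most recent call last):
  File "<stdin>", line 9, in <module>
ValueError: attempt to get argmax of an empty sequence
```

The bar's lower edge puts the nosing at 0.254–0.256, against the pointer at 0.255. The arm is clear with near-zero force, and the apple is where it was, so I'm handing in.

```bash
python3 -c "
from plant import job_done
print(job_done())"
```

```text
the job is handed in; nothing more can be done
None
```

The left window, the one with the bowl behind it, is up with its lip's front edge at about 0.255 m, level with the pointer; the arm is clear, and the job is handed in with no verdict returned.

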